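Close a gearbox inspection opening and lock its three captive dog bolts

ROBOT

A 6-joint arm with a two-finger parallel gripper is mounted at the origin on a cart in front of the work surface, level with it; the furniture and walls round the work are solid. World frame = base frame: x ahead of the robot, y to its left, z up, the work surface at z = 0. Lengths are in m, angles in rad, forces in N, time in s.
With the tool pointing down it reaches from about 0.375 to 0.975 m from the base axis. Payload 3.8 kg.
Tool frame: the origin (TCP) lies midway between the tips of the shut fingers; the grasp point (between the pads) lies 19 mm behind it; x points along the fingers, z is the direction in which the jaws open and shut, and the axes are right-handed (so a half turn about x gives the same grasp; the last joint's range is limited). The gripper opens to 85 mm and grips with 20 to 120 N. Pads are 22 mm wide; open, the fingers measure 114 mm over their backs; the gripper's body (76 mm by 85 mm) begins 54 mm behind the grasp point. The pads swing forward as they close: fully open they stand 13 mm farther back than shut.
Start: joints at [-1.332, 0.264, 1.604, -0, 1.274, -0.037], TCP at [0.184, -0.649, 0.231] pointing down, gripper open.
Joint ranges: [-2.63, 2.63], [-0.94, 2.18], [0.31, 2.57], [-1.31, 4.45], [0, 2.66], [-2.55, 2.55]. Speed limits (rad/s): [2.57, 2.57, 3.14, 3.14, 3.14, 3.14].

INTERFACE

Orientations are given as a rotation vector (axis times angle).
In Python, from workcell import * gives the robot as it stands. The module is installed in compiled form; this text tells all that it offers.
- The arm moves only by the tool carry_out, never from a script. Its arguments are lists of equal length, an entry for each row: "offset": the shift along the tool's x, y, z in cm, a list of three; "delta_rot": the turn, a rotation vector about the tool's x, y, z in degrees, a list of three. A call has exactly 5 rows; each row shifts and turns the commanded pose from where the row before left it, along the tool's axes as they then stand; what a row does not reach is not made up. A row lasts 1/12 s, in which the tool goes at most 41.7 mm and 7.16 degrees, less where a joint would pass 70% of its speed; a pose out of reach is approached as far as the arm can. A call is refused whole if a number of a shift passes 4.17 or a number of a turn 7.16, either way. A call with a gripper value outside its range is refused whole. "fingers" is the opening, from -1 (shut) to 1 (fully open), set as the call begins (left out, the last holds). The fingers move at their own pace and stop on an object; "newtons" is the grip in N (left out, the last holds). Time passes only in rows, so rows that do not move let the fingers close, or fill a call up. It gives the time, the measured TCP pose, the force and the opening at its end, in the units of the state.
- read_state(): the state, without advancing time (a new reading comes with each control period).
- read_camera(name): name is "scene" or "top" or "wrist"; returns (picture, depth): 400x640x3 uint8, red, green, blue; 400x640 float32, m along the optical axis (not along the pixel's ray), 0 where there is no reading.
- get_calibration(name): a dict with "fx", "fy", "cx", "cy" (pixels), "R" (3x3) and "t" (3): a world point X has camera coordinates R X + t; the wrist camera has in their place "mount" (4x4, takes a point from camera to tool coordinates, whose origin is the TCP and whose axes are the tool frame's). Camera axes: x right, y down, z forward; pixel columns grow to the right and rows downward; lengths in m; the calibration is good to about 2 mm. A picture is of the moment at which its call begins: read the wrist's pose just before it. get_calibration takes no time and is no camera call.
- finish_job(): hands the job in, once; it reports no verdict.
The state is a dict: "time": time; "q": joint angles; "joint_vel": joint speeds; "joint_torque": joint torques, N m; "tool_pos": TCP position; "tcp_rot": TCP orientation; "wrist_force": force on the tool from outside, world axes, zero at the start; "torque": the same for the moment, N m; "width": opening from 0.0 (shut) to 1.0 (fully open).
Only numpy, scipy, OpenCV 4.12 (cv2) and the standard library are available. Lean on these libraries where they do the work, as an engineer would, in place of code of your own. Each camera call takes 0.05 s, during which the arm holds its last target. There are 200 camera calls.

TASK

Close the inspection opening on top of the gearbox casting with the one cover from the wooden rack that fits it, the cover that has both the full length and the full width. Draw it out by its upper edge, lay it flat on the bench with its raised inner side underneath and let go, then take it again by its two long edges and set it squarely on the opening; then turn each of the three captive dog bolts clockwise until it is fully home against its stop with its dog over the cover, leaving the other two covers standing in the rack and the spark plug and the valve spring where they are.

Things in the scene. Friction and masses are not known exactly. Their poses are not given: they have to be found in the camera images.
- gearbox: fixed aluminium casting; base x -103..87, y -68..68 mm in its frame; flat top at 34 mm, on it a raised steel seat (112 x 50 mm, top at 42 mm) round the opening. Origin on the bench under the middle of the opening; x = along the opening, z up. Three captive bolts a, b, c stand round the opening, their tops at most 87 mm above the bench
- opening (a point): middle of the opening at the height of the seat (42 mm above the bench), axes as the gearbox. The opening is 97 x 33 mm and takes the cover's 92 x 28 mm pad with 2.5 mm play all round; when seated the flange lies on the seat and the cover's origin is 3 mm above this point
- rack: fixed wooden rack, 112 (x) x 100 (y) x 22 mm; origin at the centre of its underside, z up. Three slots along y at x = -42, 0, 42 mm, 8.4 mm wide, 12 mm deep (floor at 10 mm), each with one cover standing in it; which cover stands in which slot varies
- cover: aluminium cover that fits: a flange 120 x 58 x 6 mm with a flat pad 92 x 28 x 6 mm centred on its inner side. Origin: centre of the flange; x = normal of the outer face (pad on the -x side), y = along the 120 mm, z = across the 58 mm. Loose, 160 g. Starts standing in a rack slot (z up, top edge 68 mm above the bench); flat on the bench, pad underneath, x is up and the origin 9 mm high
- short_cover: aluminium cover too short for the opening, standing on a long edge in a rack slot (z up), to be left there: a flange 94 x 58 x 6 mm with a flat pad 66 x 28 x 6 mm centred on its inner side. Origin: centre of the flange; x = normal of the outer face (pad on the -x side), y = along the 94 mm, z = across the 58 mm. Loose, 125 g
- narrow_cover: aluminium cover too narrow for the opening, standing on a long edge in a rack slot (z up), to be left there: a flange 120 x 46 x 6 mm with a flat pad 92 x 16 x 6 mm centred on its inner side. Origin: centre of the flange; x = normal of the outer face (pad on the -x side), y = along the 120 mm, z = across the 46 mm. Loose, 127 g
- knob_a (a joint): bolt a, at the end of the opening, bolt axis at (-77, 0) mm in the gearbox frame: dark bar head (42 x 12 mm, 21 mm high) over a 7 mm steel dog reaching 26 mm out. Value (rad): 0 = dog parked, 1.571 = home at the stop, dog over the cover; grows turning clockwise from above, screwing down 3 mm in all. Bar and dog point along (cos u, sin u) in the gearbox frame, u = 1.571 minus value. Takes 0.1 N m
- knob_b (a joint): bolt b, at the +y long side, bolt axis at (46, 46) mm in the gearbox frame: dark bar head (42 x 12 mm, 21 mm high) over a 7 mm steel dog reaching 26 mm out. Value (rad): 0 = dog parked, 1.571 = home at the stop, dog over the cover; grows turning clockwise from above, screwing down 3 mm in all. Bar and dog point along (cos u, sin u) in the gearbox frame, u = 0 minus value. Takes 0.1 N m
- knob_c (a joint): bolt c, at the -y long side, bolt axis at (46, -46) mm in the gearbox frame: dark bar head (42 x 12 mm, 21 mm high) over a 7 mm steel dog reaching 26 mm out. Value (rad): 0 = dog parked, 1.571 = home at the stop, dog over the cover; grows turning clockwise from above, screwing down 3 mm in all. Bar and dog point along (cos u, sin u) in the gearbox frame, u = 3.142 minus value. Takes 0.1 N m
- grip_a (a point): centre of the bar head of bolt a, on the bolt axis, at half the bar's height (10.5 mm under its top, 17 mm above the top of the dog)
- grip_b (a point): centre of the bar head of bolt b, on the bolt axis, at half the bar's height (10.5 mm under its top, 17 mm above the top of the dog)
- grip_c (a point): centre of the bar head of bolt c, on the bolt axis, at half the bar's height (10.5 mm under its top, 17 mm above the top of the dog)
- spark_plug: loose spark plug lying on the bench, 73 mm long (y) x 18 x 16 mm, origin under its centre; bystander
- valve_spring: loose dark valve spring standing on the bench, 27 mm across, 43 mm high, origin at the centre of its foot; bystander

How it is judged:
By the outcome, as a careful person would: the job done as asked, in the order asked, and still so for the second after the job is handed in, with the robot touching nothing.
It also fails if it takes over 72 s, if anything falls off the work surface, if the arm or the gripper's body presses on something with over 40 N, if the wrist force passes 120 N, or if a joint passes its speed limit or range.

## Working session

There is one attempt and no reset: what is moved stays moved. The work goes in short steps, Python scripts to look and compute and a tool call to move; the robot and the scene stay as the last step left them, time stands still between calls to the robot, and variables do not carry over. Pictures are saved under pics/ and viewed, about 8 in all and at most 12, crops included, and the job is handed in when it is done.

Besides the shell and the picture viewer there is one more tool, called after "Request:" as name(argument=value, ...) on one line, values as JSON. carry_out: Moves the arm, as the interface text tells. Its arguments: {"type":"object","properties":{"offset":{"type":"array"},"delta_rot":{"type":"array"},"fingers":{"type":"number"},"newtons":{"type":"number"}},"required":["offset","delta_rot"]}

```bash
mkdir -p pics; cat > h.py <<'E'
from workcell import *
import numpy as np, cv2
from scipy.spatial.transform import Rotation as Ro
def pts(d,c,T=None):
    v,u=np.mgrid[:d.shape[0],:d.shape[1]]
    P=np.stack([(u-c['cx'])/c['fx']*d,(v-c['cy'])/c['fy']*d,d],-1)
    if T is None: return (P-c['t'])@c['R']
    return P@T[:3,:3].T+T[:3,3]
def look(n):
    s=read_state(); im,d=read_camera(n); c=get_calibration(n)
    T=None
    if n=='wrist':
        A=np.eye(4);A[:3,:3]=Ro.from_rotvec(s['tcp_rot']).as_matrix();A[:3,3]=s['tool_pos'];T=A@c['mount']
    return im,d,pts(d,c,T)
def save(n,im): cv2.imwrite('pics/'+n+'.png',im[...,::-1])
E
python3 - <<'E'
from h import *
s=read_state();print(s);print(Ro.from_rotvec(s['tcp_rot']).as_matrix().round(3))
im,d,P=look('top');save('top',im);np.savez('top.npz',im=im,d=d,P=P)
im2,d,P=look('scene');save('scene',im2);np.savez('scene.npz',im=im2,d=d,P=P)
for n in('top','scene','wrist'):print(n,get_calibration(n))
E
```

```text
{'time': 0.0, 'q': array([-1.33189351e+00,  2.64765553e-01,  1.60541917e+00,  1.73480223e-05,
        1.27371188e+00, -3.69134624e-02]), 'joint_vel': array([ 0.00030068,  0.0015886 , -0.00148655, -0.00302715,  0.00151156,
       -0.00121459]), 'joint_torque': array([ 1.19130527e-04, -5.15114129e+01, -3.67312932e+01,  1.04818469e-04,
        1.28784249e-02, -4.98170337e-06]), 'tool_pos': array([ 0.18363985, -0.64875123,  0.2299293 ]), 'tcp_rot': array([ 1.00514216,  1.32896392, -1.00269651]), 'wrist_force': array([-0.10260167, -0.73095346, -0.03319671]), 'torque': array([ 0.00986398, -0.00547767, -0.01099541]), 'width': 0.9992864070079561}
[[-0.001  0.962  0.272]
 [ 0.002  0.272 -0.962]
 [-1.     0.    -0.002]]
top {'fx': 413.4070262922983, 'fy': 413.4070262922983, 'cx': 316.97912719799723, 'cy': 200.09649898578232, 'R': array([[ 0.01966229, -0.99977942, -0.00738218],
       [-0.9961319 , -0.01895702, -0.08580136],
       [ 0.08564249,  0.00904068, -0.99628491]]), 't': array([-0.23709556,  0.52110311,  0.90270952])}
scene {'fx': 506.8563345796511, 'fy': 506.8563345796511, 'cx': 318.2394679434875, 'cy': 192.8097058429944, 'R': array([[-0.59247601, -0.805564  ,  0.00623049],
       [-0.56300371,  0.40852129, -0.71842688],
       [ 0.57619354, -0.42915848, -0.69557458]]), 't': array([0.09915908, 0.45898513, 0.6466446 ])}
wrist {'fx': 325.8801799782906, 'fy': 325.8801799782906, 'cx': 318.3130641501967, 'cy': 195.6567243827209, 'mount': array([[ 4.18067331e-04, -3.05691811e-01,  9.52130423e-01,
        -1.42791362e-01],
       [ 8.86370174e-04, -9.52130019e-01, -3.05692070e-01,
         7.86703826e-02],
       [ 9.99999520e-01,  9.71739877e-04, -1.27098353e-04,
        -1.61330510e-04],
       [ 0.00000000e+00,  0.00000000e+00,  0.00000000e+00,
         1.00000000e+00]])}
```

View pics/top.png

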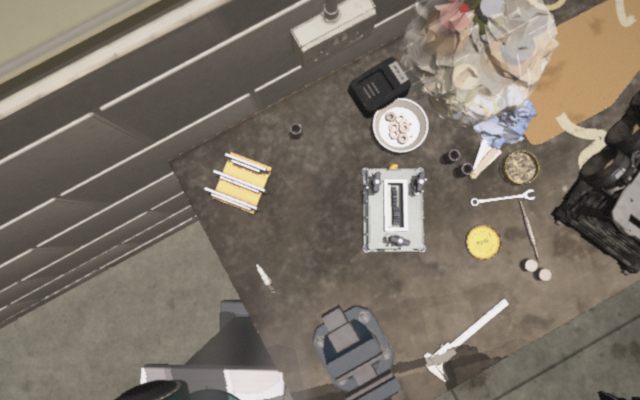

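View pics/scene.png

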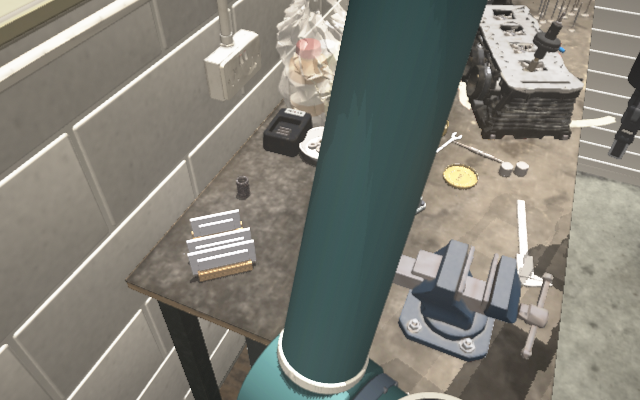

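The top view shows the rack with three covers at about (238,182) and the gearbox at (394,210), with bolts at (373,180), (418,184) and (398,240). The plug is at (264,277) and the spring at (296,130). In the scene view the rack is at (222,245), and the arm hides the gearbox.

```bash
python3 - <<'E'
from h import *
z=np.load('top.npz');P=z['P'];im=z['im']
for n,(u,v) in dict(plug=(264,277),spring=(296,130),vise=(350,340),bench=(310,250)).items(): print(n,P[v,u].round(4))
m=np.zeros(im.shape[:2],bool);m[140:220,195:280]=1
m&=(P[...,2]>0.035)
k,l,st,ce=cv2.connectedComponentsWithStats(m.astype(np.uint8))
for i in range(1,k):
    if st[i,4]<15: continue
    q=P[l==i]; zz=np.percentile(q[:,2],[50,90,98]); q=q[q[:,2]>zz[0]-.01]
    r=cv2.minAreaRect((q[:,:2]*1000).astype(np.float32)); print('cov',st[i],zz.round(3),r)
# gearbox
m=np.zeros(im.shape[:2],bool);m[155:260,350:435]=1
q=P[m&(P[...,2]>.025)&(P[...,2]<.1)];r=cv2.minAreaRect((q[:,:2]*1000).astype(np.float32));print('gb',r,cv2.boxPoints(r).tolist())
m2=m&(P[...,2]>.058)
k,l,st,ce=cv2.connectedComponentsWithStats(m2.astype(np.uint8))
for i in range(1,k):
    q=P[l==i];print('bolt',st[i],q.mean(0).round(4),q[:,2].max().round(4)) if st[i,4]>8 else 0
c=np.hstack([cv2.resize(im[135:225,190:290],None,fx=4,fy=4,interpolation=2),cv2.resize(im[160:250,350:440],None,fx=4,fy=4,interpolation=2)])
save('crop',c)
s=np.load('scene.npz');P=s['P'];m=np.zeros(im.shape[:2],bool);m[195:290,175:270]=1
m&=(P[...,2]>.03)
k,l,st,ce=cv2.connectedComponentsWithStats(m.astype(np.uint8))
for i in range(1,k):
    q=P[l==i]
    if st[i,4]>30: print('sc',st[i],q.mean(0).round(3),np.percentile(q[:,2],[5,50,95,99]).round(4))
save('crop2',cv2.resize(s['im'][195:290,175:275],None,fx=5,fy=5,interpolation=2))
E
```

```text
plug [ 0.3527 -0.1128  0.015 ]
spring [ 0.6889 -0.1751  0.0038]
vise [ 0.246  -0.2973  0.1195]
bench [ 0.4138 -0.2133  0.0028]
cov [224 153  43  21 272] [0.061 0.069 0.071] ((543.8966064453125, -140.9708251953125), (269.1546630859375, 34.04680633544922), 51.28263854980469)
cov [213 170  53  23 298] [0.054 0.058 0.06 ] ((523.6195068359375, -122.75790405273438), (271.9117431640625, 24.03125), 60.61471176147461)
cov [204 188  55  23 300] [0.066 0.07  0.071] ((519.186767578125, -41.50446319580078), (118.89561462402344, 11.45547866821289), 70.14986419677734)
gb ((511.8117980957031, -396.8172607421875), (190.75656127929688, 129.03529357910156), 1.8826735019683838) [[414.36541748046875, -335.4678955078125], [418.6046142578125, -464.43353271484375], [609.2581787109375, -458.1666259765625], [605.0189819335938, -329.20098876953125]]
bolt [371 172  10  22 155] [ 0.56   -0.3487  0.0829] 0.0902
bolt [413 172  12  23 181] [ 0.5609 -0.4398  0.0809] 0.0902
bolt [385 236  25  10 157] [ 0.4395 -0.3944  0.0875] 0.9423
sc [175 195  12  12  84] [ 0.711 -0.042  0.041] [0.0313 0.0397 0.0543 0.0569]
sc [190 209  51  26 855] [ 0.594 -0.068  0.057] [0.0328 0.0531 0.0693 0.0711]
sc [ 187  227   69   43 1992] [ 0.534 -0.046  0.052] [0.0331 0.0506 0.0687 0.0703]
```

View pics/crop.png

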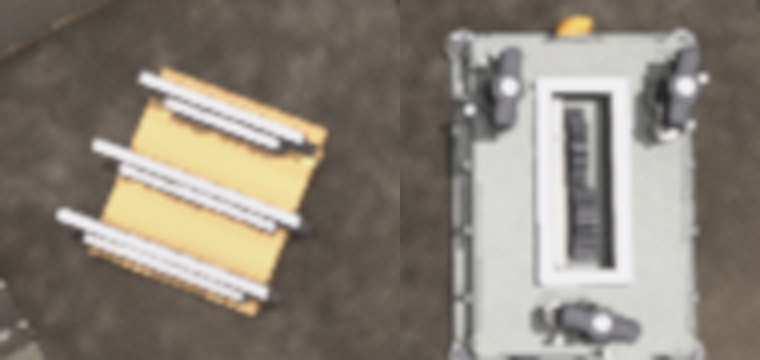

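View pics/crop2.png

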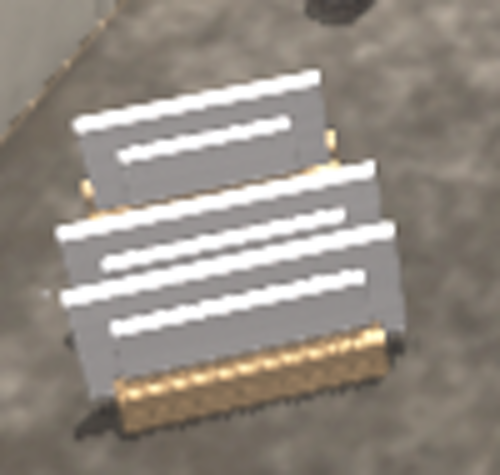

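The nearest cover in the rack is the right one: it is full height (about 70 mm measured) and 119 mm long. The middle cover is low, so it is the narrow one, and the far cover is the short one. The pads face the robot. Next is a motion-planning helper.

```bash
cat >> h.py <<'E'
def tool(xd,zd):
    x=np.array(xd,float);x/=np.linalg.norm(x);z=np.array(zd,float);z-=x*(x@z);z/=np.linalg.norm(z)
    return np.stack([x,np.cross(z,x),z],1)
def az(a,down=90):
    "tool whose z (jaw) leads outward at azimuth a deg, x pointing 'down' deg below horizontal"
    a,b=np.radians([a,down]);h=np.array([np.cos(a),np.sin(a),0]);k=np.array([0,0,1])
    return tool(h*np.cos(b)-k*np.sin(b),h*np.sin(b)+k*np.cos(b))
def plan(p,R,n=None,start=None):
    if start is None:
        s=read_state();p0=s['tool_pos'];R0=Ro.from_rotvec(s['tcp_rot']).as_matrix()
    else: p0,R0=start
    w=np.degrees(Ro.from_matrix(R0.T@R).as_rotvec());dp=np.array(p)-p0
    if n is None:
        n=max(np.linalg.norm(dp)/.039,np.linalg.norm(w)/6.9,1);n=int(np.ceil(n/5)*5)
    Rk=R0
    print('rows',n,'from',p0.round(4),'w',w.round(2))
    o=[];r=[]
    for k in range(n):
        o.append([float(v)+0. for v in (Rk.T@dp/n*100).round(2)]);r.append([float(v)+0. for v in (w/n).round(2)])
        Rk=Rk@Ro.from_rotvec(np.radians(w/n)).as_matrix()
        if k%5==4: print(o);print(r);o=[];r=[]
E
python3 -c "
from h import *
plan([.519-.05,-.0415+.02,.20],az(-20))"
```

```text
rows 20 from [ 0.1837 -0.6488  0.2301] w [-54.2   -0.1   -0.06]
[[0.16, 2.23, -2.63], [0.16, 2.35, -2.52], [0.16, 2.47, -2.41], [0.16, 2.58, -2.29], [0.15, 2.68, -2.16]]
[[-2.71, -0.01, 0.0], [-2.71, -0.01, 0.0], [-2.71, -0.01, 0.0], [-2.71, -0.01, 0.0], [-2.71, -0.01, 0.0]]
[[0.15, 2.78, -2.03], [0.15, 2.87, -1.9], [0.15, 2.96, -1.76], [0.15, 3.04, -1.62], [0.15, 3.11, -1.48]]
[[-2.71, -0.01, 0.0], [-2.71, -0.01, 0.0], [-2.71, -0.01, 0.0], [-2.71, -0.01, 0.0], [-2.71, -0.01, 0.0]]
[[0.15, 3.18, -1.33], [0.15, 3.24, -1.17], [0.15, 3.29, -1.02], [0.15, 3.34, -0.86], [0.15, 3.37, -0.7]]
[[-2.71, -0.01, 0.0], [-2.71, -0.01, 0.0], [-2.71, -0.01, 0.0], [-2.71, -0.01, 0.0], [-2.71, -0.01, 0.0]]
[[0.15, 3.4, -0.54], [0.15, 3.42, -0.38], [0.15, 3.44, -0.22], [0.15, 3.45, -0.06], [0.15, 3.44, 0.11]]
[[-2.71, -0.01, 0.0], [-2.71, -0.01, 0.0], [-2.71, -0.01, 0.0], [-2.71, -0.01, 0.0], [-2.71, -0.01, 0.0]]
```

Request:
carry_out(offset=[[0.16,2.23,-2.63],[0.16,2.35,-2.52],[0.16,2.47,-2.41],[0.16,2.58,-2.29],[0.15,2.68,-2.16]], delta_rot=[[-2.71,0,0],[-2.71,0,0],[-2.71,0,0],[-2.71,0,0],[-2.71,0,0]], fingers=-0.4, newtons=40)

```text
time: 0.52
tool_pos: [0.2554, -0.4908, 0.2225]
tcp_rot: [0.824, 1.411, -0.822]
wrist_force: [0.8, 0.6, 0.5]
width: 0.307
```

Request:
carry_out(offset=[[0.15,2.78,-2.03],[0.15,2.87,-1.9],[0.15,2.96,-1.76],[0.15,3.04,-1.62],[0.15,3.11,-1.48]], delta_rot=[[-2.71,0,0],[-2.71,0,0],[-2.71,0,0],[-2.71,0,0],[-2.71,0,0]])

```text
time: 0.93
tool_pos: [0.3266, -0.334, 0.2154]
tcp_rot: [0.641, 1.475, -0.641]
wrist_force: [0.6, -0.1, 0.5]
width: 0.3
```

```bash
python3 -c "
from h import *
im,d,P=look('wrist');np.savez('wg.npz',im=im,P=P)
s=read_state();print(s['tool_pos'],s['q'].round(2))
c=(P[...,2]>.03)&(P[...,2]<.1)&(P[...,1]<-.3)&(P[...,0]>.38);print(c.sum(),P[c].min(0),P[c].max(0))
"
```

```text
[ 0.32819923 -0.32872568  0.214692  ] [-0.84 -0.13  2.05  0.    1.22 -0.03]
21657 [ 0.41872259 -0.46038486  0.03000265] [ 0.60118076 -0.33207942  0.08842619]
```

Request:
carry_out(offset=[[0.15,3.18,-1.33],[0.15,3.24,-1.17],[0.15,3.29,-1.02],[0.15,3.34,-0.86],[0.15,3.37,-0.7]], delta_rot=[[-2.71,0,0],[-2.71,0,0],[-2.71,0,0],[-2.71,0,0],[-2.71,0,0]])

```text
time: 1.4
tool_pos: [0.398, -0.1776, 0.2081]
tcp_rot: [0.457, 1.522, -0.457]
wrist_force: [0.3, -0.5, 0.6]
width: 0.303
```

Request:
carry_out(offset=[[0.15,3.4,-0.54],[0.15,3.42,-0.38],[0.15,3.44,-0.22],[0.15,3.45,-0.06],[0.15,3.44,0.11]], delta_rot=[[-2.71,0,0],[-2.71,0,0],[-2.71,0,0],[-2.71,0,0],[-2.71,0,0]])

```text
time: 1.82
tool_pos: [0.4695, -0.0208, 0.2006]
tcp_rot: [0.272, 1.554, -0.272]
wrist_force: [0.2, 0.6, 0.3]
width: 0.298
```

```bash
python3 -c "
from h import *
im,d,P=look('wrist');np.savez('wr.npz',im=im,P=P);save('wr',np.vstack([im,np.load('wg.npz')['im']])[::1,::1]) 
a=np.hstack([im[::1],np.load('wg.npz')['im']]);save('wr',cv2.resize(a,(800,250),interpolation=3))
s=read_state();print(s['time'],s['tool_pos'],s['q'].round(2),s['width'])
m=(P[...,2]>.045)&(P[...,2]<.085)
k,l,st,ce=cv2.connectedComponentsWithStats(m.astype(np.uint8))
for i in range(1,k):
    if st[i,4]<40: continue
    q=P[l==i]; t=np.percentile(q[:,2],95); q=q[q[:,2]>t-.006]
    print(st[i],t.round(4),cv2.minAreaRect((q[:,:2]*1000).astype(np.float32)))
"
```

```text
1.8667 [ 0.47162212 -0.01593642  0.20050168] [-0.09 -0.11  2.06  0.01  1.19  0.25] 0.29992102143562793
[ 486    0  154  170 5771] 0.083 ((690.045166015625, -2.9252395629882812), (2.555725336074829, 153.5553436279297), 29.86480712890625)
[ 368  114   25  133 2082] 0.0689 ((524.246337890625, -40.307682037353516), (119.48568725585938, 6.7419328689575195), 70.12504577636719)
[ 416  114   22  127 1254] 0.057 ((563.4697875976562, -54.09705352783203), (118.86395263671875, 6.910200119018555), 70.06915283203125)
[ 455  128   37  106 2297] 0.0686 ((602.85791015625, -68.63497161865234), (93.24779510498047, 7.098012924194336), 70.0632553100586)
[621 339  19  35 386] 0.0528 ((731.9093627929688, -340.7060241699219), (45.46757507324219, 17.790435791015625), 85.01394653320312)
```

View pics/wr.png

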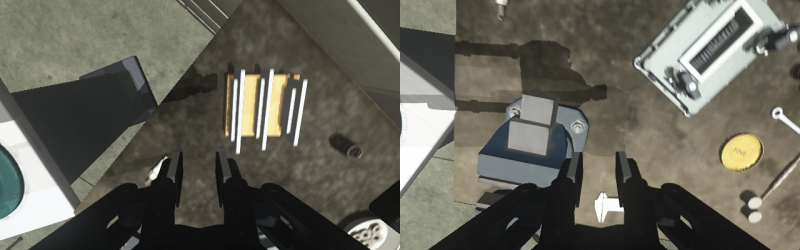

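The left half shows the rack: front cover at (237,110), middle (265,110), short one (298,110). The right half shows the gearbox at (700,60) with its opening and bolts. The target cover measures 119.5 mm long, top at 69 mm, so the choice stands.

```bash
python3 -c "
from h import *
R=az(-19.9)
plan([.524,-.0405,.09],R)
plan([.524,-.0405,.0565],R,5,([.524,-.0405,.09],R))
z=np.load('wg.npz');P=z['P']
b=(P[...,1]<-.3)&(P[...,0]>.38)&(P[...,0]<.65)
for lo,hi in((.030,.039),(.0405,.046),(.03,.046)):
    m=b&(P[...,2]>lo)&(P[...,2]<hi);k,l,st,ce=cv2.connectedComponentsWithStats(m.astype(np.uint8));i=1+st[1:,4].argmax();q=P[l==i]
    r=cv2.minAreaRect((q[:,:2]*1000).astype(np.float32));print(lo,len(q),np.median(q[:,2]),r)
m=b&(P[...,2]>.06)&(P[...,2]<.1);k,l,st,ce=cv2.connectedComponentsWithStats(m.astype(np.uint8))
for i in range(1,k):
    if st[i,4]>40:
        q=P[l==i];q=q[q[:,2]>np.percentile(q[:,2],90)-.004];print('bolt',st[i],q[:,2].max().round(4),cv2.minAreaRect((q[:,:2]*1000).astype(np.float32)))
"
```

```text
rows 5 from [ 0.4716 -0.0159  0.2005] w [ 0.27  0.01 -0.29]
[[2.21, -0.12, 1.15], [2.21, -0.12, 1.15], [2.21, -0.12, 1.15], [2.21, -0.11, 1.15], [2.21, -0.11, 1.15]]
[[0.05, 0.0, -0.06], [0.05, 0.0, -0.06], [0.05, 0.0, -0.06], [0.05, 0.0, -0.06], [0.05, 0.0, -0.06]]Traceback (most recent call last):
  File "<string>", line 5, in <module>
    plan([.524,-.0405,.0565],R,5,([.524,-.0405,.09],R))
    ~~~~^^^^^^^^^^^^^^^^^^^^^^^^^^^^^^^^^^^^^^^^^^^^^^^
  File "h.py", line 31, in plan
    print('rows',n,'from',p0.round(4),'w',w.round(2))
                          ^^^^^^^^
AttributeError: 'list' object has no attribute 'round'. Did you mean: 'count'?
```

Request:
carry_out(offset=[[2.21,-0.12,1.15],[2.21,-0.12,1.15],[2.21,-0.12,1.15],[2.21,-0.11,1.15],[2.21,-0.11,1.15]], delta_rot=[[0.05,0,-0.06],[0.05,0,-0.06],[0.05,0,-0.06],[0.05,0,-0.06],[0.05,0,-0.06]])

```text
time: 2.28
tool_pos: [0.5213, -0.0482, 0.089]
tcp_rot: [0.273, 1.554, -0.282]
wrist_force: [-0.0, -0.4, 0.9]
width: 0.3
```

Request:
carry_out(offset=[[0,0,0],[0,0,0],[0,0,0],[0,0,0],[0,0,0]], delta_rot=[[0,0,0],[0,0,0],[0,0,0],[0,0,0],[0,0,0]])

```text
time: 2.7
tool_pos: [0.522, -0.0479, 0.092]
tcp_rot: [0.273, 1.551, -0.281]
wrist_force: [-0.8, -0.0, -0.1]
width: 0.299
```

```bash
sed -i "s/dp=np.array(p)-p0/p0=np.array(p0);dp=np.array(p)-p0/" h.py; python3 -c "
from h import *
R=az(-19.9)
plan([.524,-.0405,.0565],R)
z=np.load('wg.npz');P=z['P']
b=(P[...,1]<-.3)&(P[...,0]>.38)&(P[...,0]<.65)
for lo,hi in((.030,.039),(.0405,.046),(.03,.046)):
    m=b&(P[...,2]>lo)&(P[...,2]<hi);k,l,st,ce=cv2.connectedComponentsWithStats(m.astype(np.uint8));i=1+st[1:,4].argmax();q=P[l==i]
    r=cv2.minAreaRect((q[:,:2]*1000).astype(np.float32));print(lo,len(q),np.median(q[:,2]),r)
m=b&(P[...,2]>.06)&(P[...,2]<.1);k,l,st,ce=cv2.connectedComponentsWithStats(m.astype(np.uint8))
for i in range(1,k):
    if st[i,4]>40:
        q=P[l==i];q=q[q[:,2]>np.percentile(q[:,2],90)-.004];print('bolt',st[i],q[:,2].max().round(4),cv2.minAreaRect((q[:,:2]*1000).astype(np.float32)))
" | sed 's/^plan//'
```

```text
rows 5 from [ 0.522  -0.0479  0.092 ] w [-0.35  0.15  0.26]
[[0.71, 0.16, -0.01], [0.71, 0.15, -0.01], [0.71, 0.15, -0.01], [0.71, 0.15, -0.01], [0.71, 0.15, -0.01]]
[[-0.07, 0.03, 0.05], [-0.07, 0.03, 0.05], [-0.07, 0.03, 0.05], [-0.07, 0.03, 0.05], [-0.07, 0.03, 0.05]]
0.03 13035 0.03420370342594736 ((510.399658203125, -396.0764465332031), (181.2490692138672, 127.36592102050781), 1.1948866844177246)
0.0405 3248 0.042098736368055556 ((517.7909545898438, -396.0830383300781), (112.89878845214844, 51.212913513183594), 1.2351906299591064)
0.03 17510 0.034512779405875244 ((510.399658203125, -396.0764465332031), (181.2490692138672, 127.36592102050781), 1.1948866844177246)
bolt [ 583   41   57   43 1447] 0.0884 ((559.7098388671875, -439.1273498535156), (16.972003936767578, 32.83816909790039), 70.27762603759766)
bolt [ 444  115   39   48 1086] 0.0879 ((440.3043212890625, -397.55242919921875), (41.350467681884766, 16.812023162841797), 85.9639892578125)
```

Request:
carry_out(offset=[[0.71,0.16,0],[0.71,0.15,0],[0.71,0.15,0],[0.71,0.15,0],[0.71,0.15,0]], delta_rot=[[-0.07,0.03,0.05],[-0.07,0.03,0.05],[-0.07,0.03,0.05],[-0.07,0.03,0.05],[-0.07,0.03,0.05]])

```text
time: 3.12
tool_pos: [0.5233, -0.0405, 0.0538]
tcp_rot: [0.272, 1.557, -0.273]
wrist_force: [-0.7, 0.6, -0.0]
width: 0.298
```

Request:
carry_out(offset=[[0,0,0],[0,0,0],[0,0,0],[0,0,0],[0,0,0]], delta_rot=[[0,0,0],[0,0,0],[0,0,0],[0,0,0],[0,0,0]])

```text
time: 3.53
tool_pos: [0.5242, -0.0408, 0.0553]
tcp_rot: [0.272, 1.555, -0.273]
wrist_force: [0.2, 0.1, -0.1]
width: 0.299
```

```bash
python3 -c "
from h import *
s=read_state();print(s['tool_pos'],s['wrist_force']);print(Ro.from_rotvec(s['tcp_rot']).as_matrix().round(3))
im,d,P=look('wrist')
save('wr2',im[60:])
m=(P[...,2]>.045)&(P[...,2]<.085)&(P[...,0]>.45)
k,l,st,ce=cv2.connectedComponentsWithStats(m.astype(np.uint8))
for i in range(1,k):
    if st[i,4]<40: continue
    q=P[l==i]; t=np.percentile(q[:,2],95); q=q[q[:,2]>t-.006]
    print(st[i],t.round(4),cv2.minAreaRect((q[:,:2]*1000).astype(np.float32)))
"
```

```text
[ 0.52423273 -0.04084858  0.05529779] [ 0.24009339  0.14892543 -0.08690311]
[[-0.002  0.34   0.94 ]
 [-0.     0.94  -0.34 ]
 [-1.    -0.001 -0.002]]
[ 600    0   40   50 1036] 0.057 ((677.2899169921875, 18.344520568847656), (2.7745044231414795, 17.71651840209961), 31.943885803222656)
[ 298  134   28  231 5076] 0.0688 ((525.1234130859375, -37.20182418823242), (112.89708709716797, 6.000905990600586), 70.11477661132812)
[ 390  134   31  165 2871] 0.0569 ((569.64501953125, -37.08698654174805), (82.35621643066406, 6.904979705810547), 69.99962615966797)
[ 454  161   74  170 7414] 0.0686 ((605.090087890625, -61.90718460083008), (79.17426300048828, 7.5133490562438965), 69.73487091064453)
[ 253  243   40   72 1086] 0.0839 ((506.3020935058594, -33.45784378051758), (22.568485260009766, 13.865306854248047), 70.22732543945312)
[ 345  243   40   72 1085] 0.084 ((538.6928100585938, -43.37938690185547), (22.537582397460938, 13.647981643676758), 32.94138717651367)
```

View pics/wr2.png

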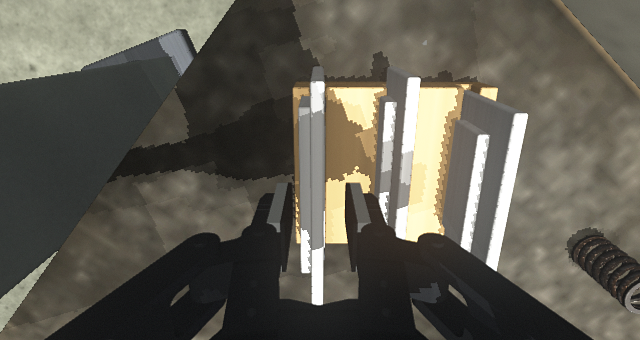

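The cover sits centred between the pads, at (316,120) to (316,300). Next I grip and lift it.

Request:
carry_out(offset=[[0,0,0],[0,0,0],[0,0,0],[0,0,0],[0,0,0]], delta_rot=[[0,0,0],[0,0,0],[0,0,0],[0,0,0],[0,0,0]], fingers=-1, newtons=70)

```text
time: 4.0
tool_pos: [0.5242, -0.0409, 0.0554]
tcp_rot: [0.272, 1.555, -0.273]
wrist_force: [-0.5, 0.3, 4.0]
width: 0.044
```

Request:
carry_out(offset=[[0,0,0],[0,0,0],[-0.2,0,0],[-0.4,0,0],[-0.6,0,0]], delta_rot=[[0,0,0],[0,0,0],[0,0,0],[0,0,0],[0,0,0]])

```text
time: 4.42
tool_pos: [0.5226, -0.0406, 0.0659]
tcp_rot: [0.272, 1.559, -0.273]
wrist_force: [-0.5, 0.3, -0.8]
width: 0.046
```

Request:
carry_out(offset=[[-1.0,0,0],[-1.5,0,0],[-2.0,0,0],[-2.0,0,0],[-2.0,0,0]], delta_rot=[[0,0,0],[0,0,0],[0,0,0],[0,0,0],[0,0,0]])

```text
time: 4.83
tool_pos: [0.5237, -0.0407, 0.1533]
tcp_rot: [0.272, 1.557, -0.273]
wrist_force: [0.2, 0.6, -1.3]
width: 0.044
```

```bash
python3 -c "
from h import *
plan([.54,-.215,.15],az(-21))
plan([.54,-.215,.10],az(-21,35),None,([.54,-.215,.15],az(-21)))
plan([.54,-.215,.031],az(-21,35),None,([.54,-.215,.10],az(-21,35)))
im,d,P=look('scene');save('lift',im[150:,100:420])
"
```

```text
rows 5 from [ 0.5237 -0.0407  0.1533] w [ 1.1  -0.17  0.05]
[[0.06, -3.17, 1.49], [0.06, -3.16, 1.51], [0.06, -3.16, 1.52], [0.06, -3.15, 1.53], [0.06, -3.14, 1.54]]
[[0.22, -0.03, 0.01], [0.22, -0.03, 0.01], [0.22, -0.03, 0.01], [0.22, -0.03, 0.01], [0.22, -0.03, 0.01]]
rows 10 from [ 0.54  -0.215  0.15 ] w [  0. -55.   0.]
[[0.5, 0.0, 0.0], [0.5, 0.0, -0.05], [0.49, 0.0, -0.1], [0.48, 0.0, -0.14], [0.46, 0.0, -0.19]]
[[0.0, -5.5, 0.0], [0.0, -5.5, 0.0], [0.0, -5.5, 0.0], [0.0, -5.5, 0.0], [0.0, -5.5, 0.0]]
[[0.44, 0.0, -0.23], [0.42, 0.0, -0.27], [0.39, 0.0, -0.31], [0.36, 0.0, -0.35], [0.32, 0.0, -0.38]]
[[0.0, -5.5, 0.0], [0.0, -5.5, 0.0], [0.0, -5.5, 0.0], [0.0, -5.5, 0.0], [0.0, -5.5, 0.0]]
rows 5 from [ 0.54  -0.215  0.1  ] w [0. 0. 0.]
[[0.79, 0.0, -1.13], [0.79, 0.0, -1.13], [0.79, 0.0, -1.13], [0.79, 0.0, -1.13], [0.79, 0.0, -1.13]]
[[0.0, 0.0, 0.0], [0.0, 0.0, 0.0], [0.0, 0.0, 0.0], [0.0, 0.0, 0.0], [0.0, 0.0, 0.0]]
```

View pics/lift.png

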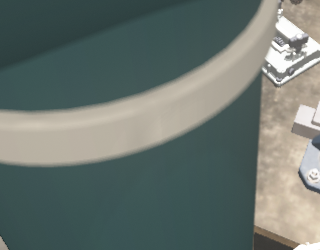

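The arm blocks the scene view. The finger width stopped on an object and the wrist load rose by about 1.4 N, which fits a held cover. I'll move and check with the wrist camera.

Request:
carry_out(offset=[[0.06,-3.17,1.49],[0.06,-3.16,1.51],[0.06,-3.16,1.52],[0.06,-3.15,1.53],[0.06,-3.14,1.54]], delta_rot=[[0.22,-0.03,0],[0.22,-0.03,0],[0.22,-0.03,0],[0.22,-0.03,0],[0.22,-0.03,0]])

```text
time: 5.3
tool_pos: [0.5401, -0.2165, 0.149]
tcp_rot: [0.287, 1.552, -0.288]
wrist_force: [-0.6, 0.4, -2.2]
width: 0.041
```

Request:
carry_out(offset=[[0.5,0,0],[0.5,0,-0.05],[0.49,0,-0.1],[0.48,0,-0.14],[0.46,0,-0.19]], delta_rot=[[0,-5.5,0],[0,-5.5,0],[0,-5.5,0],[0,-5.5,0],[0,-5.5,0]])

```text
time: 5.72
tool_pos: [0.54, -0.2153, 0.1242]
tcp_rot: [0.198, 1.074, -0.331]
wrist_force: [1.0, 0.5, -1.7]
width: 0.044
```

Request:
carry_out(offset=[[0.44,0,-0.23],[0.42,0,-0.27],[0.39,0,-0.31],[0.36,0,-0.35],[0.32,0,-0.38]], delta_rot=[[0,-5.5,0],[0,-5.5,0],[0,-5.5,0],[0,-5.5,0],[0,-5.5,0]])

```text
time: 6.13
tool_pos: [0.5476, -0.1986, 0.1119]
tcp_rot: [0.173, 0.832, -0.295]
wrist_force: [0.5, 0.5, -0.8]
width: 0.046
```

Request:
carry_out(offset=[[0,0,0],[0,0,0],[0,0,0],[0,0,0],[0,0,0]], delta_rot=[[0,0,0],[0,0,0],[0,0,0],[0,0,0],[0,0,0]])

```text
time: 6.55
tool_pos: [0.5492, -0.1997, 0.1134]
tcp_rot: [0.172, 0.83, -0.296]
wrist_force: [0.3, 0.5, -1.2]
width: 0.045
```

```bash
python3 -c "
from h import *
s=read_state();R=Ro.from_rotvec(s['tcp_rot']).as_matrix();print(s['q'].round(2),s['width'])
im,d,P=look('wrist');save('tilt',im)
plan([.54,-.215,.031],az(-21,35))
# cover in tool coordinates
Q=(P-s['tool_pos'])@R
m=(abs(Q[...,2])<.02)&(Q[...,0]>-.02)&(Q[...,0]<.08)&(abs(Q[...,1])<.09);q=Q[m];print(len(q),np.percentile(q,[1,50,99],0).round(4))
print('lowest z of cover',np.percentile(P[m][:,2],[.5,2]))
"
```

```text
[-0.46 -0.12  2.44  0.84  0.15 -0.9 ] 0.04460944975926658
rows 5 from [ 0.5491 -0.1997  0.1133] w [ -0.13 -13.41  -2.88]
[[1.17, -0.41, -1.14], [1.12, -0.39, -1.19], [1.07, -0.38, -1.24], [1.01, -0.37, -1.29], [0.95, -0.36, -1.34]]
[[-0.03, -2.68, -0.58], [-0.03, -2.68, -0.58], [-0.03, -2.68, -0.58], [-0.03, -2.68, -0.58], [-0.03, -2.68, -0.58]]
4724 [[-0.0193 -0.0498 -0.0135]
 [-0.0122  0.0185 -0.0008]
 [ 0.0264  0.0602  0.014 ]]
lowest z of cover [0.0899491  0.09838668]
```

View pics/tilt.png

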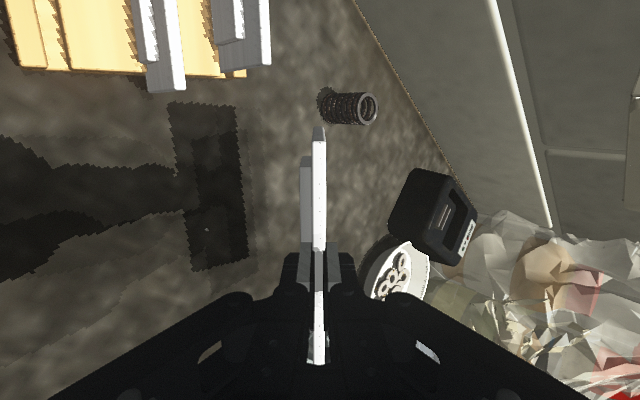

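The cover is held squarely, at (318,140) to (318,360), but tilting outward runs q5 to its lower limit. I'll fit a small kinematic model to find a lean direction that can be reached.

```bash
cat > kin.py <<'E'
from h import *
from scipy.optimize import least_squares
rz=lambda a:Ro.from_euler('z',a).as_matrix(); ry=lambda a:Ro.from_euler('y',a).as_matrix()
B=np.array([[0,0,-1],[0,1,0],[1,0,0]]).astype(float).T
# arm link z up at zero; tool x along link z; at q6=0 tool z is outward when down
M=np.array([[0,0,-1.],[0,1,0],[1,0,0]])
PR=np.array([-.027,.28,.5,.0,.596,.356])
def fk(q,p=PR):
    r0,h,L1,e,L2,d=p
    A=rz(q[0]);x=A@[r0,0,0]+[0,0,h];A=A@ry(q[1]);x=x+A@[e,0,L1];A=A@ry(q[2]);x=x+A@[0,0,L2]
    A=A@rz(q[3])@ry(q[4])@rz(q[5]);x=x+A@[0,0,d]
    return x,A@M
LO=np.array([-2.63,-.94,.31,-1.31,0,-2.55]);HI=np.array([2.63,2.18,2.57,4.45,2.66,2.55])
def ik(p,R,q0,PR):
    def f(q):
        x,A=fk(q,PR);return np.r_[(x-p)*10,Ro.from_matrix(A.T@R).as_rotvec()]
    return least_squares(f,np.clip(q0,LO+.06,HI-.06),bounds=(LO+.05,HI-.05))
E
python3 - <<'E'
from kin import *
s=read_state()
D=[([-1.33189351,.264765553,1.60541917,0,1.27371188,-.0369134624],[.18363985,-.64875123,.2299293],[1.00514216,1.32896392,-1.00269651]),(s['q'],s['tool_pos'],s['tcp_rot'])]
for q,x,w in D: print(fk(q)[0],x,'\n',(fk(q)[1].T@Ro.from_rotvec(w).as_matrix()).round(2))
D2=[([-.84,-.13,2.05,0,1.22,-.03],[.3282,-.3287,.2147]),([-.09,-.11,2.06,.01,1.19,.25],[.4716,-.0159,.2005])]
res=lambda p:np.r_[np.ravel([fk(q,p)[0]-x for q,x,w in D])*5,np.ravel([fk(q,p)[0]-x for q,x in D2])]
r=least_squares(lambda p:np.r_[res(p),(p-PR)*.003],PR);print(r.x.round(4),res(r.x).round(4))
np.save('pr.npy',r.x)
P=r.x
# search
for T in([.54,-.215],[.56,-.235],[.58,-.21]):
  for phi in(35,40,45):
    for psi in range(-110,111,15):
      a=np.degrees(np.arctan2(T[1],T[0]))+psi
      best=None
      for q4 in(-1,0,1.2,2.2,3):
        o=ik(np.array([*T,.036]),az(a,phi),np.array([-.4,0,2.2,q4,.8,0]),P)
        if best is None or o.cost<best.cost: best=o
      if best.cost<1e-7: print(T,phi,psi,round(a),best.x.round(2))
E
```

```text
[ 0.15914045 -0.65340897  0.23079611] [0.18363985, -0.64875123, 0.2299293] 
 [[ 1. -0. -0.]
 [ 0.  1. -0.]
 [ 0.  0.  1.]]
[ 0.54088781 -0.22235677  0.10409479] [ 0.54913661 -0.19968073  0.11331254] 
 [[ 1. -0. -0.]
 [ 0.  1. -0.]
 [ 0. -0.  1.]]
[-0.237   0.3283  0.6067  0.0712  0.7162  0.454 ] [-1.21e-01 -2.94e-02  1.00e-04 -1.60e-02 -6.59e-02 -9.10e-03 -4.21e-02
  9.50e-03  2.53e-02 -3.98e-02 -1.88e-02  1.95e-02]
[0.54, -0.215] 35 -95 -117 [ 0.16  0.64  1.66 -0.72  1.55  2.49]
[0.54, -0.215] 35 -80 -102 [ 0.24  0.54  1.83 -0.85  1.4   2.45]
[0.54, -0.215] 35 -65 -87 [ 0.29  0.44  2.01 -1.    1.25  2.43]
[0.54, -0.215] 35 -50 -72 [ 0.32  0.33  2.19 -1.19  1.08  2.42]
[0.54, -0.215] 35 25 3 [-0.95  0.16  2.45  1.7   0.77 -2.49]
[0.54, -0.215] 35 40 18 [-1.06  0.26  2.3   1.35  0.97 -2.43]
[0.54, -0.215] 35 55 33 [-1.07  0.37  2.13  1.12  1.14 -2.42]
[0.54, -0.215] 35 70 48 [-1.03  0.47  1.95  0.95  1.3  -2.43]
[0.54, -0.215] 35 85 63 [-0.97  0.57  1.78  0.81  1.45 -2.46]
[0.54, -0.215] 40 -95 -117 [ 0.14  0.59  1.69 -0.69  1.48  2.46]
[0.54, -0.215] 40 -80 -102 [ 0.2   0.49  1.86 -0
[... 4579 characters left out ...]
-0.55  1.57  2.49]
[0.58, -0.21] 45 -95 -115 [ 0.11  0.58  1.65 -0.66  1.43  2.39]
[0.58, -0.21] 45 -80 -100 [ 0.17  0.48  1.81 -0.77  1.27  2.31]
[0.58, -0.21] 45 -65 -85 [ 0.2   0.38  1.97 -0.9   1.11  2.24]
[0.58, -0.21] 45 -50 -70 [ 0.19  0.28  2.13 -1.06  0.93  2.17]
[0.58, -0.21] 45 10 -10 [-0.53  0.07  2.43  1.97  0.27 -2.24]
[0.58, -0.21] 45 25 5 [-0.74  0.13  2.35  1.46  0.55 -2.09]
[0.58, -0.21] 45 40 20 [-0.86  0.22  2.22  1.19  0.79 -2.13]
[0.58, -0.21] 45 55 35 [-0.89  0.32  2.08  1.01  0.99 -2.19]
[0.58, -0.21] 45 70 50 [-0.88  0.42  1.92  0.86  1.16 -2.26]
[0.58, -0.21] 45 85 65 [-0.84  0.52  1.76  0.73  1.33 -2.34]
[0.58, -0.21] 45 100 80 [-0.79  0.61  1.6   0.62  1.47 -2.42]
```

```bash
python3 - <<'E'
s=open('kin.py').read()
s=s.replace("r0,h,L1,e,L2,d=p","r0,h,L1,e,L2,d,l=p").replace("A@[r0,0,0]+","A@[r0,l,0]+").replace(".596,.356])",".596,.356,.025])")
s+='''
def path(p0,R0,p1,R1,n,q,PR):
    w=Ro.from_matrix(R0.T@R1).as_rotvec()
    for k in range(1,n+1):
        o=ik(np.array(p0)+(np.array(p1)-p0)*k/n,R0@Ro.from_rotvec(w*k/n).as_matrix(),q,PR)
        v=(o.x-q)*12
        print(k,o.x.round(2),'v',abs(v).max().round(2),'' if o.cost<1e-7 else 'BAD %.1e'%o.cost);q=o.x
    return q
'''
open('kin.py','w').write(s)
E
python3 - <<'E'
from kin import *
s=read_state()
D=[([-1.33189351,.264765553,1.60541917,0,1.27371188,-.0369134624],[.18363985,-.64875123,.2299293]),(s['q'],s['tool_pos'])]
D2=[([-.84,-.13,2.05,0,1.22,-.03],[.3282,-.3287,.2147]),([-.09,-.11,2.06,.01,1.19,.25],[.4716,-.0159,.2005])]
res=lambda p:np.r_[np.ravel([fk(q,p)[0]-x for q,x in D])*5,np.ravel([fk(q,p)[0]-x for q,x in D2])]
r=least_squares(lambda p:np.r_[res(p),(p-PR)*.003],PR);P=r.x;print(P.round(4),(abs(res(P))[:6].max()/5).round(4),abs(res(P))[6:].max().round(4));np.save('pr.npy',P)
R0=Ro.from_rotvec(s['tcp_rot']).as_matrix()
a=np.array([.55,-.225,.15]);A=az(33);b=np.array([.55,-.225,.10]);Bq=az(33,42);c=b*[1,1,0]+[0,0,.034]
q=path(s['tool_pos'],R0,a,A,10,s['q'],P);print();q=path(a,A,b,Bq,10,q,P);print();q=path(b,Bq,c,Bq,5,q,P)
plan(a,A)
plan(b,Bq,10,(a,A))
E
```

```text
[ 0.0114  0.243   0.514  -0.0055  0.5589  0.3458  0.025 ] 0.0001 0.0018
1 [-0.48 -0.11  2.39  0.6   0.26 -0.77] v 2.88 
2 [-0.5  -0.09  2.33  0.48  0.37 -0.75] v 1.44 
3 [-0.51 -0.07  2.27  0.39  0.48 -0.76] v 1.26 
4 [-0.51 -0.04  2.21  0.32  0.58 -0.78] v 1.2 
5 [-0.5  -0.01  2.15  0.26  0.67 -0.81] v 1.15 
6 [-0.5   0.02  2.09  0.2   0.77 -0.85] v 1.1 
7 [-0.48  0.06  2.04  0.15  0.85 -0.88] v 1.06 
8 [-0.47  0.1   1.98  0.1   0.94 -0.92] v 1.02 
9 [-0.45  0.14  1.92  0.05  1.02 -0.96] v 0.98 
10 [-0.43  0.18  1.87  0.    1.1  -1.01] v 0.93 

1 [-0.47  0.15  1.91  0.08  1.04 -1.09] v 1.01 
2 [-0.52  0.13  1.95  0.18  0.99 -1.19] v 1.15 
3 [-0.56  0.12  1.98  0.28  0.95 -1.29] v 1.29 
4 [-0.61  0.11  2.02  0.39  0.92 -1.41] v 1.43 
5 [-0.66  0.11  2.05  0.51  0.9  -1.54] v 1.55 
6 [-0.7   0.12  2.09  0.64  0.89 -1.68] v 1.63 
7 [-0.75  0.13  2.12  0.76  0.89 -1.82] v 1.67 
8 [-0.8   0.15  2.14  0.88  0.91 -1.95] v 1.65 
9 [-0.84  0.18  2.16  0.99  0.94 -2.09] v 1.6 
10 [-0.88  0.22  2.18  1.09  0.98 -2.21] v 1.51 

1 [-0.88  0.25  2.19  1.11  0.97 -2.24] v 0.37 
2 [-0.88  0.27  2.1
[... 404 characters left out ...]
.71], [-5.03, 3.96, 1.71], [-5.03, 3.96, 1.71]]
[[-0.33, -0.28, 0.11], [-0.35, -0.27, 0.06], [-0.36, -0.27, 0.01], [-0.36, -0.25, -0.04], [-0.37, -0.24, -0.09]]
[[-5.03, 3.96, 1.71], [-5.03, 3.96, 1.71], [-5.03, 3.96, 1.71], [-5.03, 3.96, 1.71], [-5.03, 3.96, 1.71]]
rows 10 from [ 0.55  -0.225  0.15 ] w [ -0. -48.  -0.]
[[0.5, 0.0, 0.0], [0.5, 0.0, -0.04], [0.49, 0.0, -0.08], [0.48, 0.0, -0.12], [0.47, 0.0, -0.16]]
[[0.0, -4.8, 0.0], [0.0, -4.8, 0.0], [0.0, -4.8, 0.0], [0.0, -4.8, 0.0], [0.0, -4.8, 0.0]]
[[0.46, 0.0, -0.2], [0.44, 0.0, -0.24], [0.42, 0.0, -0.28], [0.39, 0.0, -0.31], [0.36, 0.0, -0.34]]
[[0.0, -4.8, 0.0], [0.0, -4.8, 0.0], [0.0, -4.8, 0.0], [0.0, -4.8, 0.0], [0.0, -4.8, 0.0]]
```

Request:
carry_out(offset=[[-0.22,-0.22,0.32],[-0.25,-0.24,0.28],[-0.27,-0.26,0.24],[-0.3,-0.27,0.2],[-0.32,-0.27,0.15]], delta_rot=[[-5.03,3.96,1.71],[-5.03,3.96,1.71],[-5.03,3.96,1.71],[-5.03,3.96,1.71],[-5.03,3.96,1.71]])

```text
time: 7.02
tool_pos: [0.5497, -0.2117, 0.1317]
tcp_rot: [-0.119, 1.182, 0.051]
wrist_force: [1.1, 0.0, -1.4]
width: 0.045
```

Request:
carry_out(offset=[[-0.33,-0.28,0.11],[-0.35,-0.27,0.06],[-0.36,-0.27,0.01],[-0.36,-0.25,-0.04],[-0.37,-0.24,-0.09]], delta_rot=[[-5.03,3.96,1.71],[-5.03,3.96,1.71],[-5.03,3.96,1.71],[-5.03,3.96,1.71],[-5.03,3.96,1.71]])

```text
time: 7.43
tool_pos: [0.5504, -0.2247, 0.15]
tcp_rot: [-0.44, 1.508, 0.436]
wrist_force: [0.1, -0.4, -1.2]
width: 0.044
```

```bash
python3 - <<'E'
from h import *
s=read_state();print(s['q'].round(2),s['width'],s['wrist_force'])
plan([.55,-.225,.10],az(33,42),10)
E
```

```text
[-0.44  0.17  1.88  0.01  1.08 -1.  ] 0.04395019347714208 [ 0.08623025 -0.42532023 -1.24584797]
rows 10 from [ 0.5504 -0.2247  0.15  ] w [ -0.66 -47.08   0.75]
[[0.5, 0.0, -0.01], [0.5, 0.0, -0.05], [0.49, 0.0, -0.09], [0.48, 0.0, -0.13], [0.47, 0.0, -0.17]]
[[-0.07, -4.71, 0.08], [-0.07, -4.71, 0.08], [-0.07, -4.71, 0.08], [-0.07, -4.71, 0.08], [-0.07, -4.71, 0.08]]
[[0.45, 0.0, -0.21], [0.43, 0.0, -0.25], [0.41, 0.0, -0.28], [0.39, 0.0, -0.32], [0.36, 0.0, -0.35]]
[[-0.07, -4.71, 0.08], [-0.07, -4.71, 0.08], [-0.07, -4.71, 0.08], [-0.07, -4.71, 0.08], [-0.07, -4.71, 0.08]]
```

Request:
carry_out(offset=[[0.5,0,-0.01],[0.5,0,-0.05],[0.49,0,-0.09],[0.48,0,-0.13],[0.47,0,-0.17]], delta_rot=[[-0.07,-4.71,0.08],[-0.07,-4.71,0.08],[-0.07,-4.71,0.08],[-0.07,-4.71,0.08],[-0.07,-4.71,0.08]])

```text
time: 7.85
tool_pos: [0.5504, -0.2242, 0.1246]
tcp_rot: [-0.324, 1.105, 0.5]
wrist_force: [0.6, 1.0, -1.2]
width: 0.044
```

Request:
carry_out(offset=[[0.45,0,-0.21],[0.43,0,-0.25],[0.41,0,-0.28],[0.39,0,-0.32],[0.36,0,-0.35]], delta_rot=[[-0.07,-4.71,0.08],[-0.07,-4.71,0.08],[-0.07,-4.71,0.08],[-0.07,-4.71,0.08],[-0.07,-4.71,0.08]])

```text
time: 8.27
tool_pos: [0.5498, -0.2247, 0.0995]
tcp_rot: [-0.21, 0.706, 0.547]
wrist_force: [-0.1, 0.4, -1.8]
width: 0.043
```

Request:
carry_out(offset=[[0,0,0],[0,0,0],[0,0,0],[0,0,0],[0,0,0]], delta_rot=[[0,0,0],[0,0,0],[0,0,0],[0,0,0],[0,0,0]])

```text
time: 8.68
tool_pos: [0.5509, -0.2237, 0.1007]
tcp_rot: [-0.212, 0.709, 0.549]
wrist_force: [0.1, -0.6, -1.5]
width: 0.043
```

```bash
python3 - <<'E'
from h import *
s=read_state();print(s['q'].round(2),s['width'],s['wrist_force']);R=Ro.from_rotvec(s['tcp_rot']).as_matrix();print(R.round(3))
plan([.55,-.225,.036],az(33,42))
im,d,P=look('top');np.savez('t2.npz',im=im,P=P)
# cover lowest from top cam: points above bench near tool
m=(abs(P[...,0]-.57)<.09)&(abs(P[...,1]+.21)<.09)&(P[...,2]>.03);Q=(P[m]-s['tool_pos'])@R
k=(abs(Q[:,2])<.012)&(Q[:,0]>-.02);print(k.sum(),np.percentile(Q[k],[2,98],0).round(4))
E
```

```text
[-0.88  0.22  2.18  1.09  0.99 -2.21] 0.04263750875184087 [ 0.14609158 -0.64732384 -1.52324131]
[[ 0.626 -0.544  0.558]
 [ 0.405  0.839  0.364]
 [-0.667 -0.002  0.745]]
rows 5 from [ 0.5509 -0.2237  0.1007] w [0.06 0.19 0.08]
[[0.84, -0.01, -0.98], [0.84, -0.01, -0.98], [0.84, -0.01, -0.98], [0.84, -0.01, -0.98], [0.84, -0.01, -0.98]]
[[0.01, 0.04, 0.02], [0.01, 0.04, 0.02], [0.01, 0.04, 0.02], [0.01, 0.04, 0.02], [0.01, 0.04, 0.02]]
1088 [[-0.015  -0.0575 -0.0013]
 [ 0.0418  0.0577  0.0063]]
```

Request:
carry_out(offset=[[0.84,0,-0.98],[0.84,0,-0.98],[0.84,0,-0.98],[0.84,0,-0.98],[0.84,0,-0.98]], delta_rot=[[0,0,0],[0,0,0],[0,0,0],[0,0,0],[0,0,0]])

```text
time: 9.15
tool_pos: [0.5494, -0.2242, 0.035]
tcp_rot: [-0.211, 0.709, 0.549]
wrist_force: [0.6, -0.4, -0.8]
width: 0.046
```

Request:
carry_out(offset=[[0.07,0,-0.07],[0.07,0,-0.07],[0.03,0,-0.04],[0,0,0],[0,0,0]], delta_rot=[[0,0,0],[0,0,0],[0,0,0],[0,0,0],[0,0,0]])

```text
time: 9.57
tool_pos: [0.5491, -0.2243, 0.0331]
tcp_rot: [-0.209, 0.708, 0.549]
wrist_force: [-0.7, -0.3, -1.5]
width: 0.046
```

Request:
carry_out(offset=[[0,0,0],[0,0,0],[0,0,0],[0,0,0],[0,0,0]], delta_rot=[[0,0,0],[0,0,0],[0,0,0],[0,0,0],[0,0,0]], fingers=-0.5)

```text
time: 9.98
tool_pos: [0.5488, -0.2243, 0.0324]
tcp_rot: [-0.208, 0.709, 0.548]
wrist_force: [-0.3, -0.3, -0.6]
width: 0.251
```

Request:
carry_out(offset=[[0,0,0],[0,0,0],[0,0,0],[0,0,0],[0,0,0]], delta_rot=[[0,0,0],[0,0,0],[0,0,0],[0,0,0],[0,0,0]], fingers=0.1)

```text
time: 10.4
tool_pos: [0.5487, -0.2239, 0.0322]
tcp_rot: [-0.208, 0.709, 0.549]
wrist_force: [-0.2, 0.1, -0.8]
width: 0.553
```

Request:
carry_out(offset=[[0,0,0],[0,0,0],[0,0,0],[0,0,0],[0,0,0]], delta_rot=[[0,0,0],[0,0,0],[0,0,0],[0,0,0],[0,0,0]], fingers=0.7)

```text
time: 10.82
tool_pos: [0.5487, -0.2241, 0.0322]
tcp_rot: [-0.208, 0.709, 0.549]
wrist_force: [1.0, -0.0, -0.1]
width: 0.846
```

```bash
python3 - <<'E'
from h import *
im,d,P=look('wrist');save('rel',im)
im,d,P=look('top');
m=(abs(P[...,0]-.57)<.1)&(abs(P[...,1]+.21)<.1)&(P[...,2]>.004)&(P[...,2]<.05);print(m.sum(),np.percentile(P[m][:,2],[5,50,95]).round(4))
E
```

```text
1293 [0.0044 0.0128 0.0184]
```

View pics/rel.png

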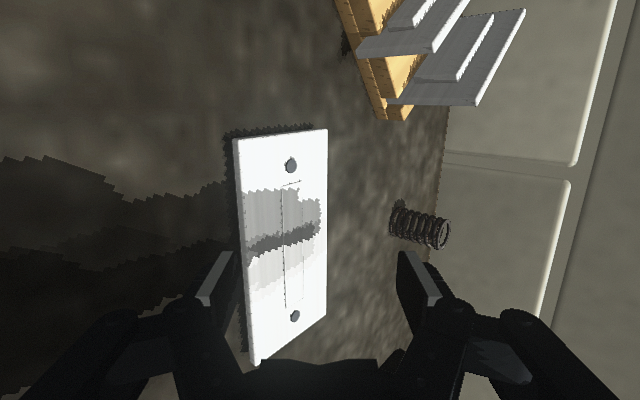

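The cover lies flat with its pad underneath, at (280,240), with the near finger clear beside it. I'll retract and bring the tool vertical over it.

```bash
python3 - <<'E'
from kin import *
PR=np.load('pr.npy');s=read_state();R0=Ro.from_rotvec(s['tcp_rot']).as_matrix();p0=s['tool_pos']
b=p0-R0[:,0]*.12; c=np.array([.53,-.23,.19])
q=path(p0,R0,b,R0,5,s['q'],PR);q=path(b,R0,c,az(33),10,q,PR)
plan(b,R0,5);plan(c,az(33),10,(b,R0))
E
```

```text
1 [-0.92  0.31  2.21  1.14  0.96 -2.35] v 0.45 
2 [-0.95  0.28  2.21  1.1   0.99 -2.33] v 0.52 
3 [-0.99  0.25  2.21  1.06  1.03 -2.31] v 0.49 
4 [-1.03  0.22  2.2   1.02  1.07 -2.29] v 0.46 
5 [-1.07  0.19  2.2   0.98  1.11 -2.27] v 0.48 
1 [-1.01  0.14  2.18  0.91  1.06 -2.15] v 1.44 
2 [-0.95  0.1   2.16  0.82  1.02 -2.02] v 1.54 
3 [-0.89  0.07  2.14  0.72  1.   -1.88] v 1.62 
4 [-0.82  0.05  2.11  0.61  0.98 -1.74] v 1.67 
5 [-0.76  0.04  2.08  0.5   0.98 -1.6 ] v 1.68 
6 [-0.69  0.04  2.04  0.39  0.99 -1.47] v 1.63 
7 [-0.63  0.05  2.    0.28  1.02 -1.34] v 1.53 
8 [-0.57  0.06  1.96  0.18  1.06 -1.22] v 1.4 
9 [-0.51  0.08  1.91  0.08  1.11 -1.12] v 1.25 
10 [-0.45  0.11  1.86  0.    1.17 -1.03] v 1.09 
rows 5 from [ 0.5487 -0.2241  0.0323] w [0. 0. 0.]
[[-2.4, 0.0, 0.0], [-2.4, 0.0, 0.0], [-2.4, 0.0, 0.0], [-2.4, 0.0, 0.0], [-2.4, 0.0, 0.0]]
[[0.0, 0.0, 0.0], [0.0, 0.0, 0.0], [0.0, 0.0, 0.0], [0.0, 0.0, 0.0], [0.0, 0.0, 0.0]]
rows 10 from [ 0.4736 -0.2728  0.1122] w [-1.200e-01  4.824e+01 -2.000e-02]
[[0.01, 0.05, 1.05], [-0.08, 0.05, 1.05], [-0.17, 0.05, 1.04], [-0.25, 0.05, 1.02], [-0.34, 0.05, 0.99]]
[[-0.01, 4.82, 0.0], [-0.01, 4.82, 0.0], [-0.01, 4.82, 0.0], [-0.01, 4.82, 0.0], [-0.01, 4.82, 0.0]]
[[-0.42, 0.05, 0.96], [-0.5, 0.05, 0.92], [-0.58, 0.05, 0.88], [-0.65, 0.05, 0.83], [-0.72, 0.05, 0.77]]
[[-0.01, 4.82, 0.0], [-0.01, 4.82, 0.0], [-0.01, 4.82, 0.0], [-0.01, 4.82, 0.0], [-0.01, 4.82, 0.0]]
```

Request:
carry_out(offset=[[-2.4,0,0],[-2.4,0,0],[-2.4,0,0],[-2.4,0,0],[-2.4,0,0]], delta_rot=[[0,0,0],[0,0,0],[0,0,0],[0,0,0],[0,0,0]])

```text
time: 11.33
tool_pos: [0.4728, -0.2729, 0.1128]
tcp_rot: [-0.208, 0.709, 0.549]
wrist_force: [-0.2, -0.1, 0.9]
width: 0.848
```

Request:
carry_out(offset=[[0,0.05,1.05],[-0.08,0.05,1.05],[-0.17,0.05,1.04],[-0.25,0.05,1.02],[-0.34,0.05,0.99]], delta_rot=[[0,4.82,0],[0,4.82,0],[0,4.82,0],[0,4.82,0],[0,4.82,0]], fingers=1)

```text
time: 11.75
tool_pos: [0.5019, -0.252, 0.1524]
tcp_rot: [-0.33, 1.12, 0.506]
wrist_force: [0.2, -0.3, -1.2]
width: 0.997
```

Request:
carry_out(offset=[[-0.42,0.05,0.96],[-0.5,0.05,0.92],[-0.58,0.05,0.88],[-0.65,0.05,0.83],[-0.72,0.05,0.77]], delta_rot=[[0,4.82,0],[0,4.82,0],[0,4.82,0],[0,4.82,0],[0,4.82,0]])

```text
time: 12.17
tool_pos: [0.5306, -0.2301, 0.1914]
tcp_rot: [-0.451, 1.526, 0.448]
wrist_force: [0.0, -0.8, 0.2]
width: 0.998
```

Request:
carry_out(offset=[[0,0,0],[0,0,0],[0,0,0],[0,0,0],[0,0,0]], delta_rot=[[0,0,0],[0,0,0],[0,0,0],[0,0,0],[0,0,0]])

```text
time: 12.58
tool_pos: [0.5286, -0.2309, 0.1891]
tcp_rot: [-0.446, 1.525, 0.451]
wrist_force: [0.7, -0.1, -0.1]
width: 1.004
```

```bash
cat >> h.py <<'E'
def rect(P,lo,hi,x,y,r):
    m=(P[...,2]>lo)&(P[...,2]<hi)&(np.hypot(P[...,0]-x,P[...,1]-y)<r)
    k,l,st,ce=cv2.connectedComponentsWithStats(m.astype(np.uint8));i=1+st[1:,4].argmax();q=P[l==i]
    rr=cv2.minAreaRect((q[:,:2]*1000).astype(np.float32));print(len(q),'z',np.percentile(q[:,2],[5,50,95]).round(4),rr,st[i]);return rr
E
python3 - <<'E'
from h import *
s=read_state();print(s['tool_pos'],s['q'].round(2),abs(s['joint_vel']).max())
im,d,P=look('wrist');np.savez('wc.npz',im=im,P=P)
rect(P,.007,.016,.56,-.22,.11)
rect(P,.0405,.046,.52,-.396,.09)
E
```

```text
[ 0.52858131 -0.23085115  0.18906613] [-0.46  0.11  1.86  0.    1.17 -1.03] 0.005658197516612595
6551 z [0.011  0.0123 0.0136] ((551.0547485351562, -222.94309997558594), (58.081878662109375, 119.94805908203125), 32.810203552246094) [ 312  118   60  115 6551]
512 z [0.0409 0.042  0.043 ] ((546.0780639648438, -404.1027526855469), (55.59425735473633, 34.487979888916016), 2.57293701171875) [214 315  58  29 512]
```

The cover is flat, 58.1 x 119.9 mm with its top at 12.3 mm. Next I descend to its long edges.

```bash
python3 - <<'E'
from kin import *
PR=np.load('pr.npy');s=read_state();R0=Ro.from_rotvec(s['tcp_rot']).as_matrix()
R=az(32.8);a=[.551,-.2229,.04];b=[.551,-.2229,-.003]
plan(a,R,5);plan(b,R,5,(a,R))
q=path(s['tool_pos'],R0,np.array(b),R,5,s['q'],PR)
E
```

```text
rows 5 from [ 0.5288 -0.231   0.1893] w [-0.01  0.01 -0.15]
[[2.99, -0.11, 0.46], [2.99, -0.11, 0.46], [2.99, -0.11, 0.46], [2.99, -0.11, 0.46], [2.99, -0.11, 0.46]]
[[0.0, 0.0, -0.03], [0.0, 0.0, -0.03], [0.0, 0.0, -0.03], [0.0, 0.0, -0.03], [0.0, 0.0, -0.03]]
rows 5 from [ 0.551  -0.2229  0.04  ] w [0. 0. 0.]
[[0.86, 0.0, 0.0], [0.86, 0.0, 0.0], [0.86, 0.0, 0.0], [0.86, 0.0, 0.0], [0.86, 0.0, 0.0]]
[[0.0, 0.0, 0.0], [0.0, 0.0, 0.0], [0.0, 0.0, 0.0], [0.0, 0.0, 0.0], [0.0, 0.0, 0.0]]
1 [-0.45  0.15  1.89  0.    1.1  -1.02] v 0.86 
2 [-0.44  0.2   1.92  0.    1.03 -1.02] v 0.86 
3 [-0.44  0.25  1.94  0.    0.95 -1.01] v 0.86 
4 [-0.43  0.3   1.96  0.    0.88 -1.  ] v 0.85 
5 [-0.43  0.36  1.97  0.    0.82 -1.  ] v 0.83
```

Request:
carry_out(offset=[[2.99,-0.11,0.46],[2.99,-0.11,0.46],[2.99,-0.11,0.46],[2.99,-0.11,0.46],[2.99,-0.11,0.46]], delta_rot=[[0,0,0],[0,0,0],[0,0,0],[0,0,0],[0,0,0]])

```text
time: 13.05
tool_pos: [0.5517, -0.2229, 0.0393]
tcp_rot: [-0.447, 1.523, 0.45]
wrist_force: [-0.5, -0.8, -0.2]
width: 0.999
```

Request:
carry_out(offset=[[0.3,0,0],[0.8,0,0],[0.8,0,0],[0.8,0,0],[0.8,0,0]], delta_rot=[[0,0,0],[0,0,0],[0,0,0],[0,0,0],[0,0,0]])

```text
time: 13.47
tool_pos: [0.5536, -0.2231, 0.0068]
tcp_rot: [-0.45, 1.521, 0.449]
wrist_force: [-0.8, 0.6, 0.1]
width: 1.002
```

```bash
python3 - <<'E'
from h import *
s=read_state();print(s['wrist_force'],s['width']);plan([.551,-.2229,-.003],az(32.8),5)
E
```

```text
[-0.84365717  0.60523967  0.0707515 ] 1.002025392857526
rows 5 from [ 0.5536 -0.2231  0.0068] w [0.07 0.14 0.09]
[[0.2, 0.03, -0.04], [0.2, 0.03, -0.04], [0.2, 0.03, -0.04], [0.2, 0.03, -0.04], [0.2, 0.03, -0.04]]
[[0.01, 0.03, 0.02], [0.01, 0.03, 0.02], [0.01, 0.03, 0.02], [0.01, 0.03, 0.02], [0.01, 0.03, 0.02]]
```

Request:
carry_out(offset=[[0.2,0.03,-0.04],[0.2,0.03,-0.04],[0.2,0.03,-0.04],[0.2,0.03,-0.04],[0.2,0.03,-0.04]], delta_rot=[[0,0,0],[0,0,0],[0,0,0],[0,0,0],[0,0,0]])

```text
time: 13.88
tool_pos: [0.5503, -0.2222, -0.0041]
tcp_rot: [-0.449, 1.523, 0.45]
wrist_force: [0.1, -1.1, -0.7]
width: 0.999
```

Request:
carry_out(offset=[[0,0,0],[0,0,0],[0,0,0],[0,0,0],[0,0,0]], delta_rot=[[0,0,0],[0,0,0],[0,0,0],[0,0,0],[0,0,0]], fingers=-0.2, newtons=50)

```text
time: 14.3
tool_pos: [0.5505, -0.2222, -0.0039]
tcp_rot: [-0.449, 1.523, 0.45]
wrist_force: [0.0, 0.7, 2.4]
width: 0.66
```

Request:
carry_out(offset=[[0,0,0],[0,0,0],[0,0,0],[-0.3,0,0],[-0.5,0,0]], delta_rot=[[0,0,0],[0,0,0],[0,0,0],[0,0,0],[0,0,0]], fingers=-1)

```text
time: 14.72
tool_pos: [0.5486, -0.2214, 0.0025]
tcp_rot: [-0.447, 1.526, 0.453]
wrist_force: [-0.6, 0.3, -1.5]
width: 0.659
```

Request:
carry_out(offset=[[-1,0,0],[-2,0,0],[-3,0,0],[-4,0,0],[-4,0,0]], delta_rot=[[0,0,0],[0,0,0],[0,0,0],[0,0,0],[0,0,0]])

```text
time: 15.13
tool_pos: [0.5484, -0.2216, 0.1441]
tcp_rot: [-0.447, 1.526, 0.453]
wrist_force: [1.2, -0.4, -1.0]
width: 0.66
```

```bash
python3 - <<'E'
from kin import *
PR=np.load('pr.npy');s=read_state();R0=Ro.from_rotvec(s['tcp_rot']).as_matrix();print(s['q'].round(2),s['width'])
im,d,P=look('wrist');save('grip2',im)
Q=(P-s['tool_pos'])@R0
m=(Q[...,0]>-.025)&(Q[...,0]<.02)&(abs(Q[...,2])<.05)&(abs(Q[...,1])<.075)
print(np.percentile(Q[m],[1,50,99],0).round(4))
a=np.array([.518,-.36,.19])
plan(a,az(-88.8));q=path(s['tool_pos'],R0,a,az(-88.8),20,s['q'],PR)
E
```

```text
[-0.43  0.18  1.87  0.    1.09 -1.  ] 0.6602890278706215
[[-0.0226 -0.0446 -0.0317]
 [-0.0163  0.0133  0.0006]
 [-0.014   0.0583  0.0325]]
rows 20 from [ 0.5543 -0.2242  0.1549] w [121.7    0.83  -0.13]
[[-0.17, -0.47, -0.52], [-0.17, -0.53, -0.47], [-0.17, -0.57, -0.41], [-0.17, -0.61, -0.35], [-0.17, -0.65, -0.28]]
[[6.09, 0.04, -0.01], [6.09, 0.04, -0.01], [6.09, 0.04, -0.01], [6.09, 0.04, -0.01], [6.09, 0.04, -0.01]]
[[-0.17, -0.67, -0.21], [-0.17, -0.69, -0.14], [-0.17, -0.7, -0.06], [-0.17, -0.7, 0.01], [-0.17, -0.7, 0.09]]
[[6.09, 0.04, -0.01], [6.09, 0.04, -0.01], [6.09, 0.04, -0.01], [6.09, 0.04, -0.01], [6.09, 0.04, -0.01]]
[[-0.17, -0.69, 0.16], [-0.17, -0.66, 0.23], [-0.17, -0.64, 0.3], [-0.17, -0.6, 0.37], [-0.17, -0.56, 0.43]]
[[6.09, 0.04, -0.01], [6.09, 0.04, -0.01], [6.09, 0.04, -0.01], [6.09, 0.04, -0.01], [6.09, 0.04, -0.01]]
[[-0.17, -0.51, 0.48], [-0.17, -0.46, 0.53], [-0.17, -0.4, 0.58], [-0.17, -0.33, 0.62], [-0.17, -0.27, 0.65]]
[[6.09, 0.04, -0.01], [6.09, 0.04, -0.01], [6.09, 0.04, -0.01], [6.09, 0.04, -0.01], [6.09, 0.04, -0.01]]
1 [-0.44  0.18  1.87  0.   
[... 242 characters left out ...]
.12 -0.43] v 1.14 
7 [-0.51  0.18  1.84  0.    1.12 -0.34] v 1.14 
8 [-0.52  0.18  1.83  0.    1.13 -0.24] v 1.14 
9 [-0.53  0.18  1.83  0.    1.13 -0.15] v 1.14 
10 [-0.54  0.19  1.82  0.    1.14 -0.05] v 1.14 
11 [-0.55  0.19  1.81  0.    1.14  0.04] v 1.14 
12 [-0.56  0.19  1.81  0.    1.15  0.14] v 1.14 
13 [-0.57  0.19  1.8   0.    1.15  0.23] v 1.15 
14 [-0.58  0.19  1.79  0.    1.15  0.33] v 1.15 
15 [-0.6   0.2   1.79  0.    1.16  0.42] v 1.15 
16 [-0.61  0.2   1.78  0.    1.16  0.52] v 1.15 
17 [-0.62  0.2   1.77  0.    1.17  0.61] v 1.15 
18 [-0.63  0.2   1.76  0.    1.17  0.71] v 1.15 
19 [-0.64  0.21  1.76  0.    1.18  0.81] v 1.15 
20 [-0.65  0.21  1.75 -0.    1.18  0.9 ] v 1.15
```

View pics/grip2.png

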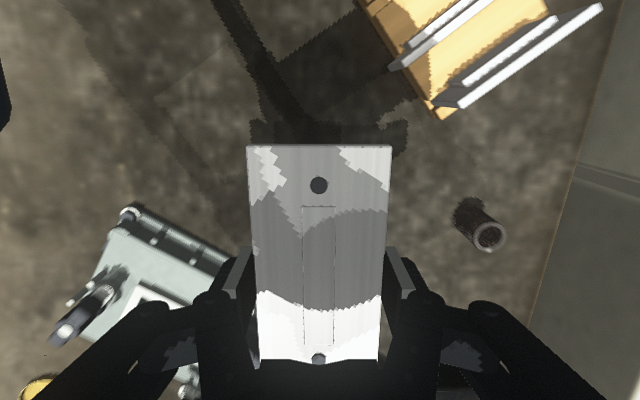

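The cover is held squarely by its long edges, at (318,250), with the top face 16.3 mm above the TCP. I'll turn it to line up and stop to one side for a still view of the seat.

```bash
python3 - <<'E'
from h import *
plan([.47,-.24,.19],az(-88.8),20)
E
```

```text
rows 20 from [ 0.5543 -0.2242  0.1549] w [121.7    0.83  -0.13]
[[-0.18, 0.16, -0.4], [-0.18, 0.12, -0.41], [-0.18, 0.07, -0.42], [-0.18, 0.03, -0.43], [-0.18, -0.02, -0.43]]
[[6.09, 0.04, -0.01], [6.09, 0.04, -0.01], [6.09, 0.04, -0.01], [6.09, 0.04, -0.01], [6.09, 0.04, -0.01]]
[[-0.18, -0.06, -0.42], [-0.18, -0.11, -0.41], [-0.18, -0.15, -0.4], [-0.18, -0.19, -0.38], [-0.18, -0.23, -0.36]]
[[6.09, 0.04, -0.01], [6.09, 0.04, -0.01], [6.09, 0.04, -0.01], [6.09, 0.04, -0.01], [6.09, 0.04, -0.01]]
[[-0.18, -0.27, -0.33], [-0.18, -0.3, -0.3], [-0.18, -0.33, -0.27], [-0.18, -0.36, -0.23], [-0.18, -0.38, -0.19]]
[[6.09, 0.04, -0.01], [6.09, 0.04, -0.01], [6.09, 0.04, -0.01], [6.09, 0.04, -0.01], [6.09, 0.04, -0.01]]
[[-0.18, -0.4, -0.15], [-0.18, -0.41, -0.11], [-0.18, -0.42, -0.07], [-0.18, -0.43, -0.02], [-0.18, -0.43, 0.03]]
[[6.09, 0.04, -0.01], [6.09, 0.04, -0.01], [6.09, 0.04, -0.01], [6.09, 0.04, -0.01], [6.09, 0.04, -0.01]]
```

Request:
carry_out(offset=[[-0.18,0.16,-0.4],[-0.18,0.12,-0.41],[-0.18,0.07,-0.42],[-0.18,0.03,-0.43],[-0.18,-0.02,-0.43]], delta_rot=[[6.09,0.04,0],[6.09,0.04,0],[6.09,0.04,0],[6.09,0.04,0],[6.09,0.04,0]])

```text
time: 15.6
tool_pos: [0.5284, -0.2262, 0.153]
tcp_rot: [-0.029, 1.574, 0.03]
wrist_force: [1.0, -0.2, -1.0]
width: 0.658
```

Request:
carry_out(offset=[[-0.18,-0.06,-0.42],[-0.18,-0.11,-0.41],[-0.18,-0.15,-0.4],[-0.18,-0.19,-0.38],[-0.18,-0.23,-0.36]], delta_rot=[[6.09,0.04,0],[6.09,0.04,0],[6.09,0.04,0],[6.09,0.04,0],[6.09,0.04,0]])

```text
time: 16.02
tool_pos: [0.5076, -0.2302, 0.162]
tcp_rot: [0.387, 1.543, -0.388]
wrist_force: [0.7, 0.3, -2.2]
width: 0.662
```

Request:
carry_out(offset=[[-0.18,-0.27,-0.33],[-0.18,-0.3,-0.3],[-0.18,-0.33,-0.27],[-0.18,-0.36,-0.23],[-0.18,-0.38,-0.19]], delta_rot=[[6.09,0.04,0],[6.09,0.04,0],[6.09,0.04,0],[6.09,0.04,0],[6.09,0.04,0]])

```text
time: 16.43
tool_pos: [0.4867, -0.2343, 0.1711]
tcp_rot: [0.799, 1.429, -0.801]
wrist_force: [-0.5, 0.1, -0.8]
width: 0.661
```

Request:
carry_out(offset=[[-0.18,-0.4,-0.15],[-0.18,-0.41,-0.11],[-0.18,-0.42,-0.07],[-0.18,-0.43,-0.02],[-0.18,-0.43,0.03]], delta_rot=[[6.09,0.04,0],[6.09,0.04,0],[6.09,0.04,0],[6.09,0.04,0],[6.09,0.04,0]])

```text
time: 16.85
tool_pos: [0.4658, -0.2382, 0.1803]
tcp_rot: [1.199, 1.228, -1.203]
wrist_force: [0.0, -0.5, -1.1]
width: 0.663
```

Request:
carry_out(offset=[[0,0,0],[0,0,0],[0,0,0],[0,0,0],[0,0,0]], delta_rot=[[0,0,0],[0,0,0],[0,0,0],[0,0,0],[0,0,0]])

```text
time: 17.27
tool_pos: [0.4664, -0.2382, 0.1799]
tcp_rot: [1.194, 1.232, -1.198]
wrist_force: [-0.4, 1.1, -1.1]
width: 0.657
```

```bash
python3 - <<'E'
from h import *
s=read_state();R0=Ro.from_rotvec(s['tcp_rot']).as_matrix();print(s['tool_pos'],s['width'],abs(s['joint_vel']).max(),R0.round(3).tolist())
im,d,P=look('wrist');np.savez('wg2.npz',im=im,P=P)
rect(P,.040,.0455,.518,-.396,.1)
rect(P,.03,.039,.518,-.396,.14)
for n,(x,y) in dict(a=(.441,-.397),b=(.563,-.349),c=(.565,-.441)).items(): print(n);rect(P,.06,.1,x,y,.035);rect(P,.08,.1,x,y,.035)
Q=(P-s['tool_pos'])@R0
m=(Q[...,0]>-.022)&(Q[...,0]<-.012)&(abs(Q[...,2])<.035)&(abs(Q[...,1])<.07)
print(np.percentile(Q[m],[.5,50,99.5],0).round(4))
E
```

```text
[ 0.4664073  -0.23823769  0.17994207] 0.6570208600577412 0.004367062202476598 [[-0.01, 1.0, 0.02], [0.007, 0.02, -1.0], [-1.0, -0.01, -0.007]]
3358 z [0.0406 0.0419 0.0431] ((517.7861938476562, -396.3731384277344), (111.3931655883789, 51.83542251586914), 1.6245676279067993) [ 469   56   85  135 3358]
15552 z [0.0328 0.0341 0.0355] ((511.0860900878906, -396.28204345703125), (180.63650512695312, 127.0574951171875), 1.4760299921035767) [  421    19   176   210 15552]
a
1196 z [0.0668 0.0841 0.0863] ((441.12945556640625, -397.6565246582031), (42.596195220947266, 18.473806381225586), 87.94068145751953) [ 484  210   62   33 1196]
851 z [0.0813 0.0848 0.0865] ((440.7502136230469, -397.7059326171875), (42.78206253051758, 17.769580841064453), 86.55394744873047) [491 218  55  25 851]
b
1951 z [0.0664 0.0845 0.0867] ((562.5512084960938, -348.7885437011719), (17.522174835205078, 41.9141845703125), 75.90190124511719) [ 459   32   44   67 1951]
1371 z [0.0816 0.0852 0.0869] ((562.7615356445312, -349.1827697753906), (42.078678131103516, 17.06399154663086), 2.967682361602783) [ 469   32   34   67 1371]
c
2617 z [0.0645 0.0821 0.0864] ((564.6317138671875, -440.31768798828125), (18.692445755004883, 42.305606842041016), 89.05886840820312) [ 583   32   57   67 2617]
1487 z [0.0811 0.0848 0.0867] ((564.72216796875, -440.63348388671875), (18.20094871520996, 42.134464263916016), 87.75057983398438) [ 598   32   42   67 1487]
[[-0.0202 -0.0456 -0.0293]
 [-0.0162  0.0145  0.    ]
 [-0.0137  0.0585  0.0291]]
```

The seat and bolt measurements agree: the opening is at (517.8, -396.1) mm, yaw 1.35°.

```bash
python3 - <<'E'
from kin import *
PR=np.load('pr.npy');s=read_state();R0=Ro.from_rotvec(s['tcp_rot']).as_matrix()
R=az(-88.65);a=np.array([.5187,-.3961,.12]);b=np.array([.5187,-.3961,.06])
plan(a,R,10);plan(b,R,5,(a,R))
q=path(s['tool_pos'],R0,b,R,5,s['q'],PR)
E
```

```text
rows 10 from [ 0.4664 -0.2383  0.1799] w [-0.19 -0.4   0.6 ]
[[0.58, 0.5, 1.59], [0.58, 0.5, 1.59], [0.59, 0.5, 1.59], [0.59, 0.49, 1.59], [0.59, 0.49, 1.59]]
[[-0.02, -0.04, 0.06], [-0.02, -0.04, 0.06], [-0.02, -0.04, 0.06], [-0.02, -0.04, 0.06], [-0.02, -0.04, 0.06]]
[[0.59, 0.49, 1.59], [0.59, 0.49, 1.59], [0.59, 0.49, 1.59], [0.6, 0.49, 1.59], [0.6, 0.49, 1.59]]
[[-0.02, -0.04, 0.06], [-0.02, -0.04, 0.06], [-0.02, -0.04, 0.06], [-0.02, -0.04, 0.06], [-0.02, -0.04, 0.06]]
rows 5 from [ 0.5187 -0.3961  0.12  ] w [0. 0. 0.]
[[1.2, 0.0, 0.0], [1.2, 0.0, 0.0], [1.2, 0.0, 0.0], [1.2, 0.0, 0.0], [1.2, 0.0, 0.0]]
[[0.0, 0.0, 0.0], [0.0, 0.0, 0.0], [0.0, 0.0, 0.0], [0.0, 0.0, 0.0], [0.0, 0.0, 0.0]]
1 [-0.56  0.09  1.95  0.    1.11  0.99] v 0.8 
2 [-0.6   0.16  1.92 -0.    1.07  0.95] v 0.82 
3 [-0.63  0.23  1.89 -0.    1.03  0.92] v 0.84 
4 [-0.66  0.3   1.85 -0.    0.99  0.89] v 0.85 
5 [-0.69  0.37  1.81  0.    0.97  0.86] v 0.85
```

Request:
carry_out(offset=[[0.58,0.5,1.59],[0.58,0.5,1.59],[0.59,0.5,1.59],[0.59,0.49,1.59],[0.59,0.49,1.59]], delta_rot=[[-0.02,-0.04,0.06],[-0.02,-0.04,0.06],[-0.02,-0.04,0.06],[-0.02,-0.04,0.06],[-0.02,-0.04,0.06]])

```text
time: 17.73
tool_pos: [0.4928, -0.3178, 0.1497]
tcp_rot: [1.193, 1.226, -1.195]
wrist_force: [0.2, 0.2, -1.5]
width: 0.659
```

Request:
carry_out(offset=[[0.59,0.49,1.59],[0.59,0.49,1.59],[0.59,0.49,1.59],[0.6,0.49,1.59],[0.6,0.49,1.59]], delta_rot=[[-0.02,-0.04,0.06],[-0.02,-0.04,0.06],[-0.02,-0.04,0.06],[-0.02,-0.04,0.06],[-0.02,-0.04,0.06]])

```text
time: 18.15
tool_pos: [0.5189, -0.3968, 0.1195]
tcp_rot: [1.192, 1.22, -1.192]
wrist_force: [-0.3, 0.0, -1.5]
width: 0.659
```

Request:
carry_out(offset=[[1.2,0,0],[1.2,0,0],[1.2,0,0],[1.2,0,0],[0.8,0,0]], delta_rot=[[0,0,0],[0,0,0],[0,0,0],[0,0,0],[0,0,0]])

```text
time: 18.57
tool_pos: [0.5173, -0.3943, 0.0616]
tcp_rot: [1.193, 1.224, -1.193]
wrist_force: [-0.2, -0.0, -1.1]
width: 0.659
```

Request:
carry_out(offset=[[0,0,0],[0,0,0],[0,0,0],[0,0,0],[0,0,0]], delta_rot=[[0,0,0],[0,0,0],[0,0,0],[0,0,0],[0,0,0]])

```text
time: 18.98
tool_pos: [0.5193, -0.3965, 0.0653]
tcp_rot: [1.192, 1.218, -1.192]
wrist_force: [-0.1, -0.3, -2.1]
width: 0.66
```

```bash
python3 - <<'E'
from h import *
s=read_state();print(s['wrist_force'],s['width'])
plan([.5187,-.3961,.042],az(-88.65),5)
im,d,P=look('wrist');np.savez('wp.npz',im=im,P=P)
E
```

```text
[-0.08341088 -0.27089265 -2.10141259] 0.6599837492043106
rows 5 from [ 0.5193 -0.3965  0.0653] w [-0.04  0.08 -0.1 ]
[[0.47, -0.01, -0.01], [0.47, -0.01, -0.01], [0.47, -0.01, -0.01], [0.47, -0.01, -0.01], [0.47, -0.01, -0.01]]
[[-0.01, 0.02, -0.02], [-0.01, 0.02, -0.02], [-0.01, 0.02, -0.02], [-0.01, 0.02, -0.02], [-0.01, 0.02, -0.02]]
```

Request:
carry_out(offset=[[0.47,-0.01,-0.01],[0.47,-0.01,-0.01],[0.47,-0.01,-0.01],[0.47,-0.01,-0.01],[0.47,-0.01,-0.01]], delta_rot=[[0,0,0],[0,0,0],[0,0,0],[0,0,0],[0,0,0]])

```text
time: 19.45
tool_pos: [0.5177, -0.3953, 0.0397]
tcp_rot: [1.193, 1.22, -1.193]
wrist_force: [0.1, 0.6, -0.8]
width: 0.664
```

Request:
carry_out(offset=[[0.2,0,0],[0.2,0,0],[0.2,0,0],[0.2,0,0],[0,0,0]], delta_rot=[[0,0,0],[0,0,0],[0,0,0],[0,0,0],[0,0,0]])

```text
time: 19.87
tool_pos: [0.518, -0.3956, 0.0323]
tcp_rot: [1.193, 1.22, -1.192]
wrist_force: [-0.4, 0.3, -2.3]
width: 0.664
```

```bash
python3 - <<'E'
from h import *
s=read_state();print(s['wrist_force'],s['torque'],s['width'])
plan([.5187,-.3961,.0325],az(-88.65),5)
E
```

```text
[-0.40801354  0.31710833 -2.32108752] [-0.03808983  0.01153825 -0.01211234] 0.6637433678817866
rows 5 from [ 0.518  -0.3956  0.0323] w [-0.05 -0.   -0.01]
[[0.0, 0.01, 0.01], [0.0, 0.01, 0.01], [0.0, 0.01, 0.01], [0.0, 0.01, 0.01], [0.0, 0.01, 0.01]]
[[-0.01, 0.0, 0.0], [-0.01, 0.0, 0.0], [-0.01, 0.0, 0.0], [-0.01, 0.0, 0.0], [-0.01, 0.0, 0.0]]
```

No contact force at 32.3 mm, where a misplaced pad would have hit at 38, so the pad is in the opening. I'll release and rise.

Request:
carry_out(offset=[[0.05,0,0],[0,0,0],[0,0,0],[0,0,0],[0,0,0]], delta_rot=[[0,0,0],[0,0,0],[0,0,0],[0,0,0],[0,0,0]], fingers=0.6)

```text
time: 20.28
tool_pos: [0.5183, -0.3958, 0.0326]
tcp_rot: [1.193, 1.219, -1.192]
wrist_force: [1.2, -0.5, -0.4]
width: 0.799
```

Request:
carry_out(offset=[[-0.5,0,0],[-2,0,0],[-3,0,0],[-3.5,0,0],[-3.5,0,0]], delta_rot=[[0,0,0],[0,0,0],[0,0,0],[0,0,0],[0,0,0]])

```text
time: 20.7
tool_pos: [0.5174, -0.3951, 0.158]
tcp_rot: [1.193, 1.221, -1.193]
wrist_force: [0.5, 0.1, 0.2]
width: 0.802
```

Request:
carry_out(offset=[[-1,-1.5,-1],[-1,-1.5,-1],[0,0,0],[0,0,0],[0,0,0]], delta_rot=[[0,0,0],[0,0,0],[0,0,0],[0,0,0],[0,0,0]])

```text
time: 21.12
tool_pos: [0.4878, -0.3764, 0.1769]
tcp_rot: [1.193, 1.219, -1.192]
wrist_force: [-0.2, -0.8, 0.1]
width: 0.801
```

```bash
python3 - <<'E'
from h import *
s=read_state();print(s['tool_pos'],s['q'].round(2),s['width'],s['time'])
im,d,P=look('wrist');np.savez('ws.npz',im=im,P=P);save('seated',im)
rect(P,.0455,.0525,.518,-.396,.1)
for n,(x,y) in dict(a=(.441,-.397),b=(.563,-.349),c=(.565,-.441)).items(): print(n);rect(P,.08,.1,x,y,.032)
E
```

```text
[ 0.48775189 -0.37635887  0.17692543] [-0.7   0.19  1.79  0.    1.15  0.85] 0.8013547019811756 21.1167
9734 z [0.047  0.0482 0.0495] ((516.8046875, -395.5295104980469), (119.81350708007812, 58.06683349609375), 1.2705427408218384) [ 308   78   73  142 9734]
a
807 z [0.0814 0.0849 0.0865] ((440.9957275390625, -398.0677185058594), (41.42728805541992, 17.049633026123047), 83.89015197753906) [319 242  51  24 807]
b
1171 z [0.083  0.0853 0.0871] ((562.4995727539062, -349.6094970703125), (41.3879508972168, 17.157339096069336), 4.501401424407959) [ 270   64   26   63 1171]
c
1215 z [0.0821 0.085  0.0868] ((564.345458984375, -441.2258605957031), (16.96385383605957, 42.17206573486328), 88.11746215820312) [ 399   64   32   64 1215]
```

View pics/seated.png

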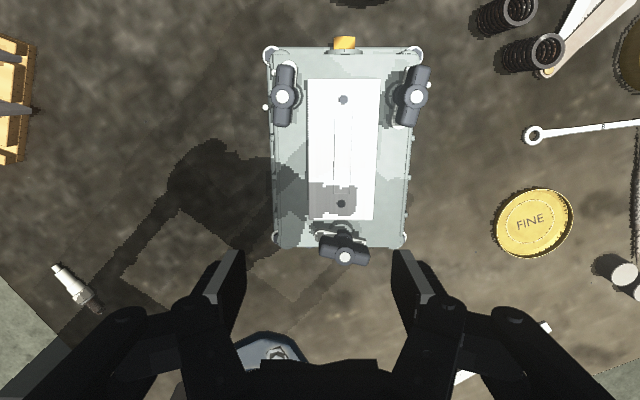

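The cover is seated: measured centre (516.8, -395.5), yaw 1.27°, top flat at 48.2 mm. In the picture the cover is at (343,150), with bolts b, c and a at (283,97), (413,97) and (343,250), all parked. Bolt a comes first.

```bash
python3 - <<'E'
from kin import *
PR=np.load('pr.npy');s=read_state();R0=Ro.from_rotvec(s['tcp_rot']).as_matrix()
a=np.array([.4408,-.3979,.115]);b=a*[1,1,0]+[0,0,.0635]
plan(a,az(1.35),15);q=path(s['tool_pos'],R0,a,az(1.35),15,s['q'],PR)
q=path(a,az(1.35),b,az(1.35),1,q,PR)
E
```

```text
rows 15 from [ 0.4877 -0.3763  0.1764] w [-9.005e+01 -3.000e-02 -1.000e-02]
[[0.41, -0.32, 0.14], [0.41, -0.33, 0.1], [0.41, -0.34, 0.07], [0.41, -0.34, 0.03], [0.41, -0.34, 0.0]]
[[-6.0, 0.0, 0.0], [-6.0, 0.0, 0.0], [-6.0, 0.0, 0.0], [-6.0, 0.0, 0.0], [-6.0, 0.0, 0.0]]
[[0.41, -0.34, -0.04], [0.41, -0.34, -0.07], [0.41, -0.33, -0.11], [0.41, -0.31, -0.14], [0.41, -0.3, -0.17]]
[[-6.0, 0.0, 0.0], [-6.0, 0.0, 0.0], [-6.0, 0.0, 0.0], [-6.0, 0.0, 0.0], [-6.0, 0.0, 0.0]]
[[0.41, -0.28, -0.21], [0.41, -0.25, -0.23], [0.41, -0.23, -0.26], [0.41, -0.2, -0.28], [0.41, -0.17, -0.3]]
[[-6.0, 0.0, 0.0], [-6.0, 0.0, 0.0], [-6.0, 0.0, 0.0], [-6.0, 0.0, 0.0], [-6.0, 0.0, 0.0]]
1 [-0.7   0.19  1.8   0.    1.15  0.74] v 1.32 
2 [-0.71  0.19  1.81  0.    1.14  0.63] v 1.32 
3 [-0.71  0.19  1.82  0.    1.13  0.52] v 1.32 
4 [-0.72  0.2   1.82  0.    1.12  0.41] v 1.32 
5 [-0.72  0.2   1.83  0.    1.11  0.3 ] v 1.32 
6 [-0.73  0.2   1.84  0.    1.11  0.19] v 1.32 
7 [-0.73  0.2   1.85  0.    1.1   0.08] v 1.32 
8 [-0.74  0.2   1.85 -0.    1.09 -0.03] v 1.32 
9 [-0.74  0.2   1.86 -0.    1.08 -0.14] v 1.32 
10 [-0.75  0.2   1.87 -0.    1.07 -0.25] v 1.32 
11 [-0.75  0.2   1.87 -0.    1.07 -0.36] v 1.32 
12 [-0.76  0.2   1.88 -0.    1.06 -0.47] v 1.32 
13 [-0.77  0.21  1.89 -0.    1.05 -0.58] v 1.32 
14 [-0.77  0.21  1.89 -0.    1.04 -0.69] v 1.32 
15 [-0.78  0.21  1.9   0.    1.03 -0.8 ] v 1.32 
1 [-0.78  0.27  1.93 -0.    0.94 -0.8 ] v 1.15
```

Request:
carry_out(offset=[[0.41,-0.32,0.14],[0.41,-0.33,0.1],[0.41,-0.34,0.07],[0.41,-0.34,0.03],[0.41,-0.34,0]], delta_rot=[[-6,0,0],[-6,0,0],[-6,0,0],[-6,0,0],[-6,0,0]], fingers=-0.2)

```text
time: 21.58
tool_pos: [0.4719, -0.3835, 0.1549]
tcp_rot: [0.795, 1.423, -0.794]
wrist_force: [-0.0, -0.2, 0.4]
width: 0.4
```

Request:
carry_out(offset=[[0.41,-0.34,-0.04],[0.41,-0.34,-0.07],[0.41,-0.33,-0.11],[0.41,-0.31,-0.14],[0.41,-0.3,-0.17]], delta_rot=[[-6,0,0],[-6,0,0],[-6,0,0],[-6,0,0],[-6,0,0]])

```text
time: 22.0
tool_pos: [0.4562, -0.3908, 0.1343]
tcp_rot: [0.39, 1.537, -0.388]
wrist_force: [-0.5, -0.1, 0.1]
width: 0.404
```

Request:
carry_out(offset=[[0.41,-0.28,-0.21],[0.41,-0.25,-0.23],[0.41,-0.23,-0.26],[0.41,-0.2,-0.28],[0.41,-0.17,-0.3]], delta_rot=[[-6,0,0],[-6,0,0],[-6,0,0],[-6,0,0],[-6,0,0]])

```text
time: 22.42
tool_pos: [0.4405, -0.398, 0.1139]
tcp_rot: [-0.021, 1.572, 0.023]
wrist_force: [-0.4, -0.5, 0.6]
width: 0.4
```

Request:
carry_out(offset=[[0,0,0],[0,0,0],[0,0,0],[0,0,0],[0,0,0]], delta_rot=[[0,0,0],[0,0,0],[0,0,0],[0,0,0],[0,0,0]])

```text
time: 22.83
tool_pos: [0.4411, -0.3981, 0.1158]
tcp_rot: [-0.017, 1.57, 0.017]
wrist_force: [0.2, -0.3, 0.6]
width: 0.399
```

```bash
python3 - <<'E'
from h import *
plan([.4408,-.3979,.0635],az(1.35),5)
im,d,P=look('wrist');rect(P,.08,.1,.441,-.398,.03)
E
```

```text
rows 5 from [ 0.4411 -0.3981  0.1158] w [-0.11  0.04  0.02]
[[1.05, 0.01, -0.01], [1.05, 0.01, -0.01], [1.05, 0.01, -0.01], [1.05, 0.01, -0.01], [1.05, 0.01, -0.01]]
[[-0.02, 0.01, 0.0], [-0.02, 0.01, 0.0], [-0.02, 0.01, 0.0], [-0.02, 0.01, 0.0], [-0.02, 0.01, 0.0]]
1476 z [0.0825 0.085  0.0866] ((440.7061462402344, -397.4004211425781), (41.34556198120117, 17.04183006286621), 68.8565902709961) [ 300  196   35   68 1476]
```

```bash
cat >> h.py <<'E'
def bar(P,x,y,lo=.083,r=.027):
    m=(P[...,2]>lo)&(P[...,2]<.1)&(np.hypot(P[...,0]-x,P[...,1]-y)<r)
    q=P[m][:,:2];c=q.mean(0);w,V=np.linalg.eigh(np.cov((q-c).T));v=V[:,1]
    t=(q-c)@V;print(len(q),c.round(4),'ang',np.degrees(np.arctan2(v[1],v[0])).round(1)%180,'ext',np.ptp(t,axis=0).round(4),'sd',np.sqrt(w).round(4))
E
python3 - <<'E'
from h import *
im,d,P=look('wrist');s=read_state()
for lo in(.081,.083,.085,.0855): bar(P,.4408,-.3979,lo)
for f in('ws.npz','wg2.npz','wg.npz'):
  P=np.load(f)['P'];print(f)
  for x,y in((.4408,-.3979),(.5627,-.349),(.5649,-.441)): bar(P,x,y,.083);bar(P,x,y,.085)
E
```

```text
1454 [ 0.4407 -0.396 ] ang 77.1 ext [0.0169 0.0419] sd [0.0039 0.0112]
1359 [ 0.4406 -0.3964] ang 77.3 ext [0.0169 0.0415] sd [0.0037 0.011 ]
724 [ 0.4406 -0.3971] ang 77.6 ext [0.0166 0.0395] sd [0.0036 0.0083]
450 [ 0.4405 -0.3974] ang 76.9 ext [0.0165 0.0385] sd [0.0034 0.007 ]
ws.npz
710 [ 0.4416 -0.3979] ang 76.8 ext [0.017  0.0412] sd [0.0038 0.0109]
373 [ 0.4412 -0.3976] ang 76.8 ext [0.0166 0.0391] sd [0.0036 0.0085]
1110 [ 0.5631 -0.3498] ang 174.6 ext [0.0174 0.0414] sd [0.0038 0.011 ]
724 [ 0.5631 -0.3497] ang 174.7 ext [0.016  0.0397] sd [0.0035 0.0096]
1096 [ 0.565  -0.4411] ang 170.1 ext [0.0171 0.0414] sd [0.0037 0.0111]
629 [ 0.5651 -0.4413] ang 170.9 ext [0.0163 0.0394] sd [0.0036 0.009 ]
wg2.npz
733 [ 0.4416 -0.3969] ang 77.3 ext [0.0169 0.0418] sd [0.0037 0.011 ]
349 [ 0.4414 -0.3973] ang 76.4 ext [0.0156 0.0382] sd [0.0034 0.0084]
1212 [ 0.563  -0.3487] ang 174.8 ext [0.0173 0.0415] sd [0.0038 0.011 ]
777 [ 0.5629 -0.349 ] ang 174.3 ext [0.0169 0.04  ] sd [0.0036 0.0095]
1203 [ 0.5643 -0.44  ] ang 172.1 ext [0.0185 0.0415] sd [0.0038 0.0106]
679 [ 0.5644 -0.4404] 
[... 275 characters left out ...]
linalg.eigh(np.cov((q-c).T));v=V[:,1]
  ret = um.true_divide(
  avg = a.mean(axis, **keepdims_kw)
h.py:43: RuntimeWarning: Degrees of freedom <= 0 for slice
  q=P[m][:,:2];c=q.mean(0);w,V=np.linalg.eigh(np.cov((q-c).T));v=V[:,1]
  c *= np.true_divide(1, fact)
  c *= np.true_divide(1, fact)
Traceback (most recent call last):
  File "h.py", line 44, in bar
    t=(q-c)@V;print(len(q),c.round(4),'ang',np.degrees(np.arctan2(v[1],v[0])).round(1)%180,'ext',np.ptp(t,axis=0).round(4),'sd',np.sqrt(w).round(4))
                                                                                                 ~~~~~~^^^^^^^^^^
ValueError: zero-size array to reduction operation maximum which has no identity
```

The bars start partly turned. In world angles a is at 77.2°, b at 174.6° and c at 171°, and the stops are at 1.35°, 91.35° and 91.35°. I'll align the jaws with bar a, then grip and turn.

Request:
carry_out(offset=[[1.05,0,0],[1.05,0,0],[1.05,0,0],[1.05,0,0],[1.05,0,0]], delta_rot=[[2.8,0,0],[2.8,0,0],[2.8,0,0],[2.8,0,0],[2.8,0,0]])

```text
time: 23.35
tool_pos: [0.4409, -0.3981, 0.063]
tcp_rot: [0.176, 1.563, -0.177]
wrist_force: [-0.1, -0.0, 0.7]
width: 0.398
```

Request:
carry_out(offset=[[0,0,0],[0,0,0],[0,0,0],[0,0,0],[0,0,0]], delta_rot=[[0,0,0],[0,0,0],[0,0,0],[0,0,0],[0,0,0]])

```text
time: 23.77
tool_pos: [0.4413, -0.3985, 0.0642]
tcp_rot: [0.173, 1.562, -0.175]
wrist_force: [1.0, 0.0, 0.7]
width: 0.399
```

```bash
python3 - <<'E'
from h import *
s=read_state();print(s['wrist_force'],s['q'].round(2));plan([.4408,-.3979,.063],az(-12.8),5)
E
```

```text
[1.00439763 0.0428214  0.69284627] [-0.78  0.27  1.93  0.    0.94 -0.56]
rows 5 from [ 0.4413 -0.3985  0.0642] w [0.12 0.1  0.05]
[[0.02, 0.01, -0.01], [0.02, 0.01, -0.01], [0.02, 0.01, -0.01], [0.02, 0.01, -0.01], [0.02, 0.01, -0.01]]
[[0.02, 0.02, 0.01], [0.02, 0.02, 0.01], [0.02, 0.02, 0.01], [0.02, 0.02, 0.01], [0.02, 0.02, 0.01]]
```

Request:
carry_out(offset=[[0.05,0.05,-0.03],[0,0,0],[0,0,0],[0,0,0],[0,0,0]], delta_rot=[[0,0,0],[0,0,0],[0,0,0],[0,0,0],[0,0,0]], fingers=-1, newtons=60)

```text
time: 24.18
tool_pos: [0.4404, -0.3976, 0.0631]
tcp_rot: [0.174, 1.564, -0.174]
wrist_force: [-1.6, 1.2, 5.9]
width: 0.123
```

Request:
carry_out(offset=[[0.02,0,0],[0.02,0,0],[0.02,0,0],[0.02,0,0],[0.01,0,0]], delta_rot=[[5.1,0,0],[5.1,0,0],[5.1,0,0],[5.1,0,0],[5.1,0,0]])

```text
time: 24.6
tool_pos: [0.4407, -0.3977, 0.0623]
tcp_rot: [0.525, 1.505, -0.525]
wrist_force: [-2.2, 0.2, 3.2]
width: 0.126
```

Request:
carry_out(offset=[[0.02,0,0],[0.02,0,0],[0.02,0,0],[0.01,0,0],[0.01,0,0]], delta_rot=[[5.1,0,0],[5.1,0,0],[5.1,0,0],[5.1,0,0],[5.1,0,0]])

```text
time: 25.02
tool_pos: [0.4409, -0.398, 0.0615]
tcp_rot: [0.867, 1.389, -0.868]
wrist_force: [-0.8, -0.7, 3.0]
width: 0.123
```

Request:
carry_out(offset=[[0.02,0,0],[0.02,0,0],[0.01,0,0],[0.01,0,0],[0.01,0,0]], delta_rot=[[5.1,0,0],[5.1,0,0],[5.1,0,0],[5,0,0],[4,0,0]])

```text
time: 25.43
tool_pos: [0.441, -0.3983, 0.0607]
tcp_rot: [1.186, 1.221, -1.186]
wrist_force: [-0.3, -1.1, 2.5]
width: 0.125
```

Request:
carry_out(offset=[[0,0,0],[0,0,0],[0,0,0],[0,0,0],[0,0,0]], delta_rot=[[1,0,0],[1,0,0],[1,0,0],[0.5,0,0],[0,0,0]])

```text
time: 25.85
tool_pos: [0.441, -0.3983, 0.0607]
tcp_rot: [1.227, 1.195, -1.227]
wrist_force: [1.5, -3.4, 2.5]
width: 0.127
```

```bash
python3 - <<'E'
from h import *
s=read_state();R=Ro.from_rotvec(s['tcp_rot']).as_matrix();print(s['wrist_force'],s['torque'],s['width'],np.degrees(np.arctan2(R[1,2],R[0,2])),s['q'].round(2))
E
```

```text
[ 1.53841802 -3.39825817  2.50692849] [-0.60546183 -0.08414038  0.83073812] 0.12710566341912244 -91.42117838310483 [-0.78  0.27  1.93 -0.    0.93  0.82]
```

Bolt a pushes back with 0.83 N·m at its stop, so it is home. Next I release it and move to bolt b.

Request:
carry_out(offset=[[0,0,0],[0,0,0],[0,0,0],[0,0,0],[0,0,0]], delta_rot=[[0,0,0],[0,0,0],[0,0,0],[0,0,0],[0,0,0]], fingers=-0.2)

```text
time: 26.27
tool_pos: [0.4402, -0.3969, 0.0597]
tcp_rot: [1.229, 1.198, -1.229]
wrist_force: [-0.1, -0.1, 0.2]
width: 0.397
```

Request:
carry_out(offset=[[-0.6,0,0],[-1.2,0,0],[-1.5,0,0],[-1.5,0,0],[-1.2,0,0]], delta_rot=[[0,0,0],[0,0,0],[0,0,0],[0,0,0],[0,0,0]])

```text
time: 26.68
tool_pos: [0.4412, -0.398, 0.1227]
tcp_rot: [1.228, 1.194, -1.228]
wrist_force: [0.2, 0.2, 0.4]
width: 0.399
```

```bash
python3 - <<'E'
from kin import *
PR=np.load('pr.npy');s=read_state();R0=Ro.from_rotvec(s['tcp_rot']).as_matrix()
a=np.array([.5628,-.3492,.118])
plan(a,az(84.6),30)
E
```

```text
rows 30 from [ 0.4412 -0.398   0.1227] w [-1.7611e+02  1.8000e-01  1.3000e-01]
[[0.02, 0.4, -0.17], [0.02, 0.42, -0.13], [0.02, 0.43, -0.09], [0.02, 0.43, -0.04], [0.02, 0.44, 0.0]]
[[-5.87, 0.01, 0.0], [-5.87, 0.01, 0.0], [-5.87, 0.01, 0.0], [-5.87, 0.01, 0.0], [-5.87, 0.01, 0.0]]
[[0.02, 0.43, 0.05], [0.02, 0.43, 0.09], [0.02, 0.42, 0.13], [0.02, 0.4, 0.17], [0.02, 0.38, 0.21]]
[[-5.87, 0.01, 0.0], [-5.87, 0.01, 0.0], [-5.87, 0.01, 0.0], [-5.87, 0.01, 0.0], [-5.87, 0.01, 0.0]]
[[0.02, 0.36, 0.25], [0.02, 0.33, 0.29], [0.02, 0.3, 0.32], [0.02, 0.26, 0.35], [0.02, 0.23, 0.37]]
[[-5.87, 0.01, 0.0], [-5.87, 0.01, 0.0], [-5.87, 0.01, 0.0], [-5.87, 0.01, 0.0], [-5.87, 0.01, 0.0]]
[[0.02, 0.19, 0.39], [0.02, 0.15, 0.41], [0.02, 0.1, 0.42], [0.02, 0.06, 0.43], [0.02, 0.01, 0.44]]
[[-5.87, 0.01, 0.0], [-5.87, 0.01, 0.0], [-5.87, 0.01, 0.0], [-5.87, 0.01, 0.0], [-5.87, 0.01, 0.0]]
[[0.02, -0.03, 0.44], [0.02, -0.08, 0.43], [0.02, -0.12, 0.42], [0.02, -0.16, 0.41], [0.02, -0.2, 0.39]]
[[-5.87, 0.01, 0.0], [-5.87, 0.01, 0.0], [-5.87, 0.01, 0.0], [-5.87, 0.01, 0.0], [-5.87, 0.01, 0.0]]
[[0.02, -0.24, 0.36], [0.02, -0.28, 0.34], [0.02, -0.31, 0.31], [0.02, -0.34, 0.28], [0.02, -0.37, 0.24]]
[[-5.87, 0.01, 0.0], [-5.87, 0.01, 0.0], [-5.87, 0.01, 0.0], [-5.87, 0.01, 0.0], [-5.87, 0.01, 0.0]]
```

Request:
carry_out(offset=[[0.02,0.4,-0.17],[0.02,0.42,-0.13],[0.02,0.43,-0.09],[0.02,0.43,-0.04],[0.02,0.44,0]], delta_rot=[[-5.87,0,0],[-5.87,0,0],[-5.87,0,0],[-5.87,0,0],[-5.87,0,0]])

```text
time: 27.1
tool_pos: [0.4613, -0.3895, 0.1206]
tcp_rot: [0.84, 1.401, -0.84]
wrist_force: [-0.3, -0.0, 0.3]
width: 0.401
```

Request:
carry_out(offset=[[0.02,0.43,0.05],[0.02,0.43,0.09],[0.02,0.42,0.13],[0.02,0.4,0.17],[0.02,0.38,0.21]], delta_rot=[[-5.87,0,0],[-5.87,0,0],[-5.87,0,0],[-5.87,0,0],[-5.87,0,0]])

```text
time: 27.52
tool_pos: [0.4815, -0.3813, 0.1194]
tcp_rot: [0.444, 1.523, -0.445]
wrist_force: [0.2, -0.5, 0.2]
width: 0.399
```

Request:
carry_out(offset=[[0.02,0.36,0.25],[0.02,0.33,0.29],[0.02,0.3,0.32],[0.02,0.26,0.35],[0.02,0.23,0.37]], delta_rot=[[-5.87,0,0],[-5.87,0,0],[-5.87,0,0],[-5.87,0,0],[-5.87,0,0]])

```text
time: 27.93
tool_pos: [0.5018, -0.3731, 0.1184]
tcp_rot: [0.043, 1.569, -0.044]
wrist_force: [-0.0, -0.3, -0.2]
width: 0.399
```

Request:
carry_out(offset=[[0.02,0.19,0.39],[0.02,0.15,0.41],[0.02,0.1,0.42],[0.02,0.06,0.43],[0.02,0.01,0.44]], delta_rot=[[-5.87,0,0],[-5.87,0,0],[-5.87,0,0],[-5.87,0,0],[-5.87,0,0]])

```text
time: 28.35
tool_pos: [0.5219, -0.3649, 0.1175]
tcp_rot: [-0.359, 1.54, 0.358]
wrist_force: [0.4, 0.2, -0.4]
width: 0.399
```

Request:
carry_out(offset=[[0.02,-0.03,0.44],[0.02,-0.08,0.43],[0.02,-0.12,0.42],[0.02,-0.16,0.41],[0.02,-0.2,0.39]], delta_rot=[[-5.87,0,0],[-5.87,0,0],[-5.87,0,0],[-5.87,0,0],[-5.87,0,0]])

```text
time: 28.77
tool_pos: [0.5423, -0.3568, 0.1165]
tcp_rot: [-0.756, 1.435, 0.755]
wrist_force: [0.2, 0.2, 0.3]
width: 0.397
```

Request:
carry_out(offset=[[0.02,-0.24,0.36],[0.02,-0.28,0.34],[0.02,-0.31,0.31],[0.02,-0.34,0.28],[0.02,-0.37,0.24]], delta_rot=[[-5.87,0,0],[-5.87,0,0],[-5.87,0,0],[-5.87,0,0],[-5.87,0,0]])

```text
time: 29.18
tool_pos: [0.5627, -0.3486, 0.1154]
tcp_rot: [-1.144, 1.25, 1.142]
wrist_force: [-0.6, -0.2, -0.4]
width: 0.401
```

Request:
carry_out(offset=[[0,0,0],[0,0,0],[0,0,0],[0,0,0],[0,0,0]], delta_rot=[[0,0,0],[0,0,0],[0,0,0],[0,0,0],[0,0,0]])

```text
time: 29.6
tool_pos: [0.562, -0.3486, 0.1144]
tcp_rot: [-1.139, 1.253, 1.138]
wrist_force: [0.0, 0.6, 0.9]
width: 0.4
```

```bash
python3 - <<'E'
from h import *
s=read_state();print(s['q'].round(2))
im,d,P=look('wrist');bar(P,.5628,-.3492)
plan([.5628,-.3492,.063],az(84.6),5)
E
```

```text
[-0.59  0.33  1.74  0.    1.07 -2.07]
1414 [ 0.5607 -0.3491] ang 174.7 ext [0.0169 0.0419] sd [0.0038 0.0111]
rows 5 from [ 0.562  -0.3486  0.1143] w [-0.07 -0.    0.01]
[[1.03, -0.02, -0.01], [1.03, -0.02, -0.01], [1.03, -0.02, -0.01], [1.03, -0.02, -0.01], [1.03, -0.02, -0.01]]
[[-0.01, 0.0, 0.0], [-0.01, 0.0, 0.0], [-0.01, 0.0, 0.0], [-0.01, 0.0, 0.0], [-0.01, 0.0, 0.0]]
```

Request:
carry_out(offset=[[1.03,-0.02,-0.01],[1.03,-0.02,-0.01],[1.03,-0.02,-0.01],[1.03,-0.02,-0.01],[1.03,-0.02,-0.01]], delta_rot=[[0,0,0],[0,0,0],[0,0,0],[0,0,0],[0,0,0]])

```text
time: 30.07
tool_pos: [0.5625, -0.3486, 0.0608]
tcp_rot: [-1.138, 1.253, 1.141]
wrist_force: [0.1, 0.4, -0.0]
width: 0.398
```

Request:
carry_out(offset=[[0,0,0],[0,0,0],[0,0,0],[0,0,0],[0,0,0]], delta_rot=[[0,0,0],[0,0,0],[0,0,0],[0,0,0],[0,0,0]], fingers=-1)

```text
time: 30.48
tool_pos: [0.561, -0.3495, 0.06]
tcp_rot: [-1.138, 1.255, 1.142]
wrist_force: [-1.3, -4.5, -10.6]
width: 0.152
```

Request:
carry_out(offset=[[0.02,0,0],[0.02,0,0],[0.02,0,0],[0.02,0,0],[0.02,0,0]], delta_rot=[[5.5,0,0],[5.5,0,0],[5.5,0,0],[5.5,0,0],[5.5,0,0]])

```text
time: 30.9
tool_pos: [0.5612, -0.349, 0.0592]
tcp_rot: [-0.772, 1.432, 0.776]
wrist_force: [0.1, -3.5, -10.0]
width: 0.148
```

Request:
carry_out(offset=[[0.02,0,0],[0.02,0,0],[0.02,0,0],[0.02,0,0],[0.01,0,0]], delta_rot=[[5.5,0,0],[5.5,0,0],[5.5,0,0],[5.5,0,0],[5.5,0,0]])

```text
time: 31.32
tool_pos: [0.5616, -0.3486, 0.0582]
tcp_rot: [-0.4, 1.536, 0.403]
wrist_force: [1.0, -3.1, -10.9]
width: 0.151
```

Request:
carry_out(offset=[[0.02,0,0],[0.02,0,0],[0.02,0,0],[0.02,0,0],[0.01,0,0]], delta_rot=[[5.5,0,0],[5.5,0,0],[5.5,0,0],[5.5,0,0],[5,0,0]])

```text
time: 31.73
tool_pos: [0.5621, -0.3485, 0.0574]
tcp_rot: [-0.031, 1.572, 0.033]
wrist_force: [2.5, -2.2, -11.1]
width: 0.148
```

Request:
carry_out(offset=[[0,0,0],[0,0,0],[0,0,0],[0,0,0],[0,0,0]], delta_rot=[[1,0,0],[1,0,0],[1,0,0],[0.8,0,0],[0,0,0]])

```text
time: 32.15
tool_pos: [0.5621, -0.3485, 0.0576]
tcp_rot: [0.017, 1.573, -0.016]
wrist_force: [3.4, -3.3, -22.6]
width: 0.152
```

```bash
python3 - <<'E'
from h import *
s=read_state();R=Ro.from_rotvec(s['tcp_rot']).as_matrix();print(s['wrist_force'],s['torque'],s['width'],np.degrees(np.arctan2(R[1,2],R[0,2])),s['q'].round(2))
E
```

```text
[  3.38894697  -3.32917796 -22.61026456] [-0.5942129  -0.84977857  0.0805581 ] 0.1521867506720522 -1.205965083622713 [-0.59  0.39  1.78 -0.    0.97 -0.57]
```

Request:
carry_out(offset=[[0.05,0,0],[0.05,0,0],[0,0,0],[0,0,0],[0,0,0]], delta_rot=[[1,0,0],[1,0,0],[0,0,0],[0,0,0],[0,0,0]])

```text
time: 32.57
tool_pos: [0.5622, -0.3485, 0.0577]
tcp_rot: [0.044, 1.572, -0.043]
wrist_force: [2.8, -3.6, -23.9]
width: 0.151
```

```bash
python3 - <<'E'
from h import *
s=read_state();R=Ro.from_rotvec(s['tcp_rot']).as_matrix();print(s['wrist_force'],s['torque'],s['width'],np.degrees(np.arctan2(R[1,2],R[0,2])),s['q'].round(2))
im,d,P=look('wrist');bar(P,.5628,-.3492,.081)
E
```

```text
[  2.77321595  -3.57311373 -23.93418103] [-0.4358296  -0.59505724  0.29149302] 0.15086464936232344 -3.1787297466185924 [-0.59  0.39  1.78  0.    0.97 -0.54]
4238 [ 0.5627 -0.3447] ang 95.9 ext [0.0499 0.0422] sd [0.0082 0.0096]
```

Request:
carry_out(offset=[[0,0,0],[0,0,0],[0,0,0],[0,0,0],[0,0,0]], delta_rot=[[0,0,0],[0,0,0],[0,0,0],[0,0,0],[0,0,0]], fingers=-0.2)

```text
time: 33.03
tool_pos: [0.5649, -0.3502, 0.0621]
tcp_rot: [0.042, 1.566, -0.046]
wrist_force: [-0.2, 0.4, 0.3]
width: 0.399
```

Request:
carry_out(offset=[[-0.6,0,0],[-1.2,0,0],[-1.5,0,0],[-1.5,0,0],[-1.2,0,0]], delta_rot=[[0,0,0],[0,0,0],[0,0,0],[0,0,0],[0,0,0]])

```text
time: 33.45
tool_pos: [0.5639, -0.3496, 0.1217]
tcp_rot: [0.043, 1.568, -0.045]
wrist_force: [-0.1, -0.6, -0.2]
width: 0.398
```

Request:
carry_out(offset=[[0,0,-0.5],[0,0,-0.5],[0,0,0],[0,0,0],[0,0,0]], delta_rot=[[0,0,0],[0,0,0],[0,0,0],[0,0,0],[0,0,0]])

```text
time: 33.87
tool_pos: [0.5522, -0.3481, 0.1177]
tcp_rot: [0.045, 1.572, -0.043]
wrist_force: [0.6, -0.0, -0.9]
width: 0.403
```

```bash
python3 - <<'E'
from h import *
s=read_state();print(s['tool_pos'])
im,d,P=look('wrist')
for n,x,y in(('a',.4408,-.3979),('b',.5627,-.349),('c',.5649,-.441)):
    try: print(n);bar(P,x,y,.079);bar(P,x,y,.082)
    except Exception as e: print('none')
rect(P,.0455,.0525,.518,-.396,.1)
E
```

```text
[ 0.55224306 -0.34805486  0.11771423]
a
806 [ 0.437  -0.3955] ang 9.800000000000011 ext [0.0153 0.0392] sd [0.0034 0.0091]
492 [ 0.4375 -0.3964] ang 10.400000000000006 ext [0.0145 0.0344] sd [0.0031 0.0073]
b
1377 [ 0.5624 -0.3475] ang 91.2 ext [0.0168 0.042 ] sd [0.0038 0.0112]
957 [ 0.5625 -0.3486] ang 91.4 ext [0.0166 0.0398] sd [0.0036 0.0098]
c
890 [ 0.5609 -0.4367] ang 176.9 ext [0.0141 0.0371] sd [0.0029 0.0101]
705 [ 0.5605 -0.4373] ang 177.7 ext [0.0139 0.0366] sd [0.0029 0.01  ]
7754 z [0.047  0.0481 0.0494] ((506.39434814453125, -395.05743408203125), (140.66879272460938, 59.10261535644531), 0.7282626032829285) [ 162  230  195   75 7754]
```

Bar b reads 91.3° against a stop angle of 91.35°, so it is home. Bolt c is next.

```bash
python3 - <<'E'
from h import *
plan([.5649,-.441,.118],az(81.2),15)
E
```

```text
rows 15 from [ 0.5525 -0.3481  0.1178] w [-8.441e+01 -2.000e-02 -1.000e-01]
[[0.0, -0.61, 0.12], [0.0, -0.62, 0.06], [0.0, -0.62, 0.0], [0.0, -0.62, -0.07], [0.0, -0.61, -0.13]]
[[-5.63, 0.0, -0.01], [-5.63, 0.0, -0.01], [-5.63, 0.0, -0.01], [-5.63, 0.0, -0.01], [-5.63, 0.0, -0.01]]
[[0.0, -0.6, -0.19], [0.0, -0.58, -0.24], [0.0, -0.55, -0.3], [0.0, -0.52, -0.35], [0.0, -0.48, -0.4]]
[[-5.63, 0.0, -0.01], [-5.63, 0.0, -0.01], [-5.63, 0.0, -0.01], [-5.63, 0.0, -0.01], [-5.63, 0.0, -0.01]]
[[0.0, -0.44, -0.45], [0.0, -0.39, -0.49], [0.0, -0.34, -0.52], [0.0, -0.29, -0.55], [0.0, -0.23, -0.58]]
[[-5.63, 0.0, -0.01], [-5.63, 0.0, -0.01], [-5.63, 0.0, -0.01], [-5.63, 0.0, -0.01], [-5.63, 0.0, -0.01]]
```

Request:
carry_out(offset=[[0,-0.61,0.12],[0,-0.62,0.06],[0,-0.62,0],[0,-0.62,-0.07],[0,-0.61,-0.13]], delta_rot=[[-5.63,0,0],[-5.63,0,0],[-5.63,0,0],[-5.63,0,0],[-5.63,0,0]])

```text
time: 34.33
tool_pos: [0.5572, -0.3794, 0.1181]
tcp_rot: [-0.345, 1.544, 0.346]
wrist_force: [0.9, 0.1, 0.5]
width: 0.4
```

Request:
carry_out(offset=[[0,-0.6,-0.19],[0,-0.58,-0.24],[0,-0.55,-0.3],[0,-0.52,-0.35],[0,-0.48,-0.4]], delta_rot=[[-5.63,0,0],[-5.63,0,0],[-5.63,0,0],[-5.63,0,0],[-5.63,0,0]])

```text
time: 34.75
tool_pos: [0.5614, -0.4105, 0.1181]
tcp_rot: [-0.726, 1.446, 0.728]
wrist_force: [-0.0, -0.2, -0.0]
width: 0.398
```

Request:
carry_out(offset=[[0,-0.44,-0.45],[0,-0.39,-0.49],[0,-0.34,-0.52],[0,-0.29,-0.55],[0,-0.23,-0.58]], delta_rot=[[-5.63,0,0],[-5.63,0,0],[-5.63,0,0],[-5.63,0,0],[-5.63,0,0]])

```text
time: 35.17
tool_pos: [0.5654, -0.4414, 0.118]
tcp_rot: [-1.099, 1.275, 1.101]
wrist_force: [0.3, -0.5, 0.5]
width: 0.404
```

Request:
carry_out(offset=[[0,0,0],[0,0,0],[0,0,0],[0,0,0],[0,0,0]], delta_rot=[[0,0,0],[0,0,0],[0,0,0],[0,0,0],[0,0,0]])

```text
time: 35.58
tool_pos: [0.5655, -0.4409, 0.1188]
tcp_rot: [-1.095, 1.278, 1.095]
wrist_force: [0.2, 1.0, 0.4]
width: 0.4
```

```bash
python3 - <<'E'
from h import *
s=read_state();print(s['q'].round(2))
im,d,P=look('wrist');bar(P,.5649,-.441);
plan([.5649,-.441,.065],az(81.2),5)
E
```

```text
[-0.7   0.42  1.61  0.    1.11 -2.11]
1357 [ 0.5628 -0.441 ] ang 170.0 ext [0.0172 0.0416] sd [0.0038 0.0111]
rows 5 from [ 0.5656 -0.441   0.119 ] w [0.02 0.01 0.01]
[[1.08, 0.01, 0.0], [1.08, 0.01, 0.0], [1.08, 0.01, 0.0], [1.08, 0.01, 0.0], [1.08, 0.01, 0.0]]
[[0.0, 0.0, 0.0], [0.0, 0.0, 0.0], [0.0, 0.0, 0.0], [0.0, 0.0, 0.0], [0.0, 0.0, 0.0]]
```

Request:
carry_out(offset=[[1.08,0.01,0],[1.08,0.01,0],[1.08,0.01,0],[1.08,0.01,0],[1.08,0.01,0]], delta_rot=[[1,0,0],[0,0,0],[0,0,0],[0,0,0],[0,0,0]])

```text
time: 36.05
tool_pos: [0.5644, -0.4407, 0.0628]
tcp_rot: [-1.082, 1.285, 1.084]
wrist_force: [-0.3, -0.3, -0.4]
width: 0.401
```

Request:
carry_out(offset=[[0,0,0],[0,0,0],[0,0,0],[0,0,0],[0,0,0]], delta_rot=[[0,0,0],[0,0,0],[0,0,0],[0,0,0],[0,0,0]], fingers=-1)

```text
time: 36.47
tool_pos: [0.5635, -0.4415, 0.0632]
tcp_rot: [-1.081, 1.287, 1.085]
wrist_force: [-3.1, -5.3, -11.4]
width: 0.124
```

Request:
carry_out(offset=[[0.02,0,0],[0.02,0,0],[0.02,0,0],[0.02,0,0],[0.01,0,0]], delta_rot=[[5.2,0,0],[5.2,0,0],[5.2,0,0],[5.2,0,0],[5.2,0,0]])

```text
time: 36.88
tool_pos: [0.5637, -0.4413, 0.0624]
tcp_rot: [-0.734, 1.445, 0.737]
wrist_force: [-1.6, -4.7, -11.3]
width: 0.128
```

Request:
carry_out(offset=[[0.02,0,0],[0.02,0,0],[0.02,0,0],[0.02,0,0],[0.01,0,0]], delta_rot=[[5.2,0,0],[5.2,0,0],[5.2,0,0],[5.2,0,0],[5.2,0,0]])

```text
time: 37.3
tool_pos: [0.5639, -0.4411, 0.0615]
tcp_rot: [-0.382, 1.538, 0.384]
wrist_force: [-0.7, -3.7, -11.2]
width: 0.126
```

Request:
carry_out(offset=[[0.02,0,0],[0.02,0,0],[0.02,0,0],[0.01,0,0],[0.01,0,0]], delta_rot=[[5.2,0,0],[5.2,0,0],[5.2,0,0],[5.2,0,0],[5,0,0]])

```text
time: 37.72
tool_pos: [0.5641, -0.4411, 0.0607]
tcp_rot: [-0.03, 1.572, 0.031]
wrist_force: [-0.2, -3.6, -12.3]
width: 0.126
```

Request:
carry_out(offset=[[0,0,0],[0,0,0],[0,0,0],[0,0,0],[0,0,0]], delta_rot=[[1.2,0,0],[1.2,0,0],[1.2,0,0],[0.6,0,0],[0,0,0]])

```text
time: 38.13
tool_pos: [0.5642, -0.441, 0.0607]
tcp_rot: [0.023, 1.573, -0.022]
wrist_force: [-1.6, -5.9, -17.6]
width: 0.126
```

```bash
python3 - <<'E'
from h import *
s=read_state();R=Ro.from_rotvec(s['tcp_rot']).as_matrix();print(s['wrist_force'],s['torque'],s['width'],np.degrees(np.arctan2(R[1,2],R[0,2])),s['q'].round(2))
E
```

```text
[ -1.5663062   -5.88778273 -17.5711745 ] [-0.90334997  0.02361197  0.74135001] 0.12581010548543323 -1.6546198030441146 [-0.7   0.48  1.65 -0.    1.02 -0.67]
```

Bolt c shows 0.74 N·m at its stop. I'll release it and go to a viewpoint that shows all three bolts.

Request:
carry_out(offset=[[0,0,0],[0,0,0],[0,0,0],[0,0,0],[0,0,0]], delta_rot=[[0,0,0],[0,0,0],[0,0,0],[0,0,0],[0,0,0]], fingers=-0.2)

```text
time: 38.55
tool_pos: [0.5665, -0.4419, 0.0647]
tcp_rot: [0.023, 1.567, -0.025]
wrist_force: [0.1, -0.1, 0.5]
width: 0.399
```

Request:
carry_out(offset=[[-0.6,0,0],[-1.2,0,0],[-1.5,0,0],[-1.5,0,0],[-1.2,0,0]], delta_rot=[[0,0,0],[0,0,0],[0,0,0],[0,0,0],[0,0,0]])

```text
time: 38.97
tool_pos: [0.566, -0.4421, 0.1259]
tcp_rot: [0.022, 1.568, -0.026]
wrist_force: [0.3, -1.2, 0.4]
width: 0.401
```

```bash
python3 - <<'E'
from h import *
plan([.475,-.385,.20],az(-88.65),15)
E
```

```text
rows 15 from [ 0.566  -0.4421  0.1259] w [ 8.689e+01  2.200e-01 -3.000e-02]
[[-0.5, 0.36, -0.62], [-0.5, 0.3, -0.65], [-0.5, 0.23, -0.68], [-0.5, 0.16, -0.7], [-0.5, 0.09, -0.71]]
[[5.79, 0.01, 0.0], [5.79, 0.01, 0.0], [5.79, 0.01, 0.0], [5.79, 0.01, 0.0], [5.79, 0.01, 0.0]]
[[-0.5, 0.02, -0.72], [-0.5, -0.06, -0.71], [-0.5, -0.13, -0.7], [-0.5, -0.2, -0.69], [-0.5, -0.27, -0.66]]
[[5.79, 0.01, 0.0], [5.79, 0.01, 0.0], [5.79, 0.01, 0.0], [5.79, 0.01, 0.0], [5.79, 0.01, 0.0]]
[[-0.5, -0.33, -0.63], [-0.49, -0.39, -0.6], [-0.49, -0.45, -0.56], [-0.49, -0.51, -0.51], [-0.49, -0.55, -0.45]]
[[5.79, 0.01, 0.0], [5.79, 0.01, 0.0], [5.79, 0.01, 0.0], [5.79, 0.01, 0.0], [5.79, 0.01, 0.0]]
```

Request:
carry_out(offset=[[-0.5,0.36,-0.62],[-0.5,0.3,-0.65],[-0.5,0.23,-0.68],[-0.5,0.16,-0.7],[-0.5,0.09,-0.71]], delta_rot=[[5.79,0,0],[5.79,0,0],[5.79,0,0],[5.79,0,0],[5.79,0,0]])

```text
time: 39.38
tool_pos: [0.5349, -0.4225, 0.1496]
tcp_rot: [0.423, 1.527, -0.424]
wrist_force: [0.0, -0.5, 0.8]
width: 0.402
```

Request:
carry_out(offset=[[-0.5,0.02,-0.72],[-0.5,-0.06,-0.71],[-0.5,-0.13,-0.7],[-0.5,-0.2,-0.69],[-0.5,-0.27,-0.66]], delta_rot=[[5.79,0,0],[5.79,0,0],[5.79,0,0],[5.79,0,0],[5.79,0,0]])

```text
time: 39.8
tool_pos: [0.5044, -0.4036, 0.1745]
tcp_rot: [0.814, 1.41, -0.815]
wrist_force: [-0.6, 0.3, -1.1]
width: 0.4
```

Request:
carry_out(offset=[[-0.5,-0.33,-0.63],[-0.49,-0.39,-0.6],[-0.49,-0.45,-0.56],[-0.49,-0.51,-0.51],[-0.49,-0.55,-0.45]], delta_rot=[[5.79,0,0],[5.79,0,0],[5.79,0,0],[5.79,0,0],[5.79,0,0]])

```text
time: 40.22
tool_pos: [0.4741, -0.3845, 0.1991]
tcp_rot: [1.195, 1.216, -1.194]
wrist_force: [-0.1, -0.0, 0.5]
width: 0.399
```

Request:
carry_out(offset=[[0,0,0],[0,0,0],[0,0,0],[0,0,0],[0,0,0]], delta_rot=[[0,0,0],[0,0,0],[0,0,0],[0,0,0],[0,0,0]])

```text
time: 40.63
tool_pos: [0.4742, -0.3844, 0.1967]
tcp_rot: [1.191, 1.221, -1.19]
wrist_force: [1.1, -0.3, 0.7]
width: 0.403
```

```bash
python3 - <<'E'
from h import *
s=read_state();print(s['tool_pos'],s['time'])
im,d,P=look('wrist');save('final',im)
for n,x,y in(('a',.4408,-.3979),('b',.5627,-.349),('c',.5649,-.441)):
    print(n)
    for lo in (.079,.0815): bar(P,x,y,lo)
    m=(P[...,2]>.078)&(P[...,2]<.1)&(np.hypot(P[...,0]-x,P[...,1]-y)<.027);print(np.percentile(P[m][:,2],[50,90]).round(4))
rect(P,.0455,.0505,.518,-.396,.075)
t=np.load('top.npz');im2,d2,P2=look('top')
for n,(u0,u1,v0,v1) in dict(rack=(200,280,145,220),plug=(250,280,260,295),spring=(285,305,120,140)).items():
    print(n,np.abs(im2[v0:v1,u0:u1].astype(int)-t['im'][v0:v1,u0:u1]).mean().round(2))
m=np.zeros(P2.shape[:2],bool)
E
```

```text
[ 0.47418288 -0.38439692  0.19668755] 40.6333
a
670 [ 0.4422 -0.398 ] ang 1.4000000000000057 ext [0.0164 0.0408] sd [0.0039 0.0113]
532 [ 0.4415 -0.3981] ang 0.6999999999999886 ext [0.0164 0.0403] sd [0.0036 0.0102]
[0.0824 0.0836]
b
1017 [ 0.5625 -0.35  ] ang 91.5 ext [0.0167 0.0413] sd [0.0038 0.0113]
864 [ 0.5625 -0.3498] ang 91.8 ext [0.0167 0.0403] sd [0.0037 0.0106]
[0.0826 0.0839]
c
1015 [ 0.5644 -0.4409] ang 91.3 ext [0.0168 0.0419] sd [0.0038 0.0112]
838 [ 0.5645 -0.4411] ang 91.1 ext [0.0168 0.0406] sd [0.0037 0.0105]
[0.0825 0.0839]
8515 z [0.047  0.0482 0.0495] ((516.7864990234375, -395.4873962402344), (120.28871154785156, 58.042911529541016), 1.211669683456421) [ 299   61   70  138 8515]
rack 8.51
plug 8.24
spring 4.82
```

View pics/final.png

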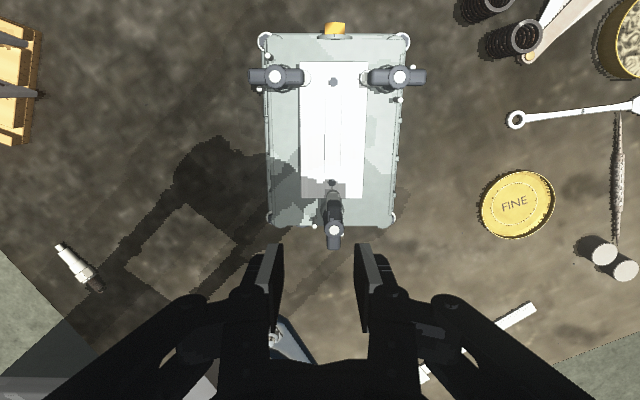

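The picture shows all three dogs over the cover, with bolts at (276,76), (399,76) and (334,215). The plug lies undisturbed at (78,265). The bars read 1.4°, 91.5° and 91.3° against stops at 1.35°, 91.35° and 91.35°, and the cover has not moved.

```bash
python3 -c "
from workcell import *
print(finish_job())"
```

```text
the job is handed in; nothing more can be done
None
```

The gearbox opening is closed with the right cover and all three bolts are turned home. I handed the job in at about 41 s of the 72 s allowed.

**What I did:** I drew the full-size cover from the slot nearest the robot by its upper edge and laid it flat on the bench, pad underneath. I let go, took it again by its two long edges and set it on the opening. I then turned bolts a, b and c clockwise to their stops.

**Last checks:**
- **Cover:** it lies flat with its top at 48.2 mm (48 expected). It is about 1 mm from the measured middle of the opening, at 1.2° against the gearbox's 1.35°.
- **Bolts:** bars a, b and c read 1.4°, 91.5° and 91.3°, against stops at 1.35°, 91.35° and 91.35°. The heads have screwed down about 2.5 mm.
- **Robot:** the gripper was clear of everything when I handed in.

**Not fully confirmed:**
- **Bolt b:** the torque at its stop read only 0.1–0.3 N·m, against 0.83 for a and 0.74 for c. The fingers also held it about 2 mm wider and showed up to 24 N of downward pull. Its angle after release shows it home.
- **Rack, plug and spring:** the top-view comparison with the start was inconclusive, showing some difference in all three spots, probably from shadows. The last picture shows the plug undisturbed, but I did not re-measure the two remaining covers or the spring. The arm was never near any of them after the cover came out of the rack.

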